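Make up the marking kit and the sewing kit for a home fitting

TASK

Make up two kits for the home fitter from the stock laid out along the near edge of the counter: the light blue tailor's chalk and the black-and-white garment marker go into their fitted recesses in the blue case, and the navy thread and the yellow tape measure stand upright in the round cup and the oblong pocket of the wooden tray. When chalk and marker are in, close the blue case with its cover, both holes over the brass pins and the cover flat down on the rim. Leave the red and the white thread standing where they are.

Things in the scene. Friction and masses are not known exactly. Their poses are not given: they have to be found in the camera images.
- marking_case: Blue case, 150 (x) x 164 (y) mm, open, fixed; rim 28 mm up, floor 4, insert 12. Origin: centre of underside. Chalk recess centred at (35.5, 0): 68 (x) x 50 (y) mm, finger notches to y +-50; chalk's long side along x. Marker slot at (-37, 0): 34 x 156 mm, finger notches x -71 to -3 at |y| < 20; marker along y. Brass pins 8 mm thick at (62, 67), (-62, -67), tapered tips 42 mm up.
- case_cover: Loose blue cover, plate 150 (x) x 164 (y) x 5 mm, 0.16 kg; two 11 mm holes at (62, 67) and (-62, -67) mm fit the pins. Wooden pull on its middle: 14 mm thick in x, 60 long in y, 5 to 35 mm above the underside. Origin: centre of underside, z up. Fits either way round, not upside down. Seated: axes along the case's, origin 28 mm above the case's origin.
- sewing_tray: Low light-wood tray, grey felt floor, 150 (x) x 164 (y) mm, fixed; walls 14 mm high, floor 4 mm. Origin: centre of underside, z up. Round spool cup, 45 mm inside, centred at (42, 0) mm; oblong tape pocket centred at (-30, 0) mm, 49 (x) x 90 (y) mm inside; both edges 14 mm above the counter. The tape stands with its length along the tray's y, either way round.
- tailor_chalk: Loose piece of light blue tailor's chalk, 34 (x) x 52 (y) x 8 (z) mm, lying flat; origin: centre of its underside, z up. Grasp across the 34 mm (fingers close along its x).
- marker_mid (a point): Middle of the loose garment marker, on its axis: round, white barrel and black cap, 139 mm long along its x, 18 mm diameter, 22 g, lying; the point is 9 mm above what it lies on. It can roll about its x, so its y and z axes may point anywhere. Grasp across the barrel here.
- navy_spool: Loose spool of dark navy thread with wooden ends and a navy label on top, standing, 29 mm diameter, 46 mm tall; origin: centre of its underside, z up.
- tape_measure: Loose yellow pocket tape measure standing on its edge, 74 (x) x 33 (y) x 62 (z) mm, 0.17 kg; origin: centre of its underside, z up. The 32 mm thick case spans x = -23 to +37 mm and z = 0 to 58 mm (the tape's end sticks out at -x); grasp across the case about x = +7 mm (fingers close along its y).
- red_spool: Loose spool of red thread with a red label on top, the same size as the navy one (29 mm diameter, 46 mm tall), standing; not wanted, stays where it is. Origin: centre of its underside.
- white_spool: Loose spool of white thread with a white label on top, the same size as the navy one (29 mm diameter, 46 mm tall), standing; not wanted, stays where it is. Origin: centre of its underside.
Mind the look-alikes: they are no part of the job. What is shaped like the navy_spool but green is not meant.

How it is judged:
On the way, in this order (a step that is already met when the one before it is completed fails the run):
1. the chalk and the marker lie in their recesses of the blue case (x of tailor_chalk in the frame of marking_case between 0.0235 and 0.0475 m and y of tailor_chalk in the frame of marking_case between -0.012 and 0.012 m and z of tailor_chalk in the frame of marking_case between 0 and 0.008 m and angle between tailor_chalk's own z axis and vertical below 0.15 rad and x of marker_mid in the frame of marking_case between -0.049 and -0.025 m and y of marker_mid in the frame of marking_case between -0.013 and 0.013 m and z of marker_mid in the frame of marking_case between 0.009 and 0.017 m), for 0.2 s.
2. then the cover is seated on the case's pins (horizontal distance between case_cover and marking_case below 0.005 m and z of case_cover in the frame of marking_case between 0.025 and 0.031 m and angle between case_cover's own z axis and vertical below 0.035 rad and angle between the x axis of case_cover and the x axis of marking_case, either way round below 0.06 rad), for 0.2 s.
At the end, for the whole second after the job is handed in: Chalk flat and marker on the floor of their recesses (12-13 mm), cover over both pins and level on the rim (5 mm, 0.06 rad, 3 mm in height), navy spool upright in the cup and tape upright in the pocket of the wooden tray (12 mm, on the floor); all released, at rest (all of step 1 and all of step 2 and x of navy_spool in the frame of sewing_tray between 0.03 and 0.054 m and y of navy_spool in the frame of sewing_tray between -0.012 and 0.012 m and z of navy_spool in the frame of sewing_tray between 0 and 0.008 m and angle between each of navy_spool, tape_measure's own z axis and vertical below 0.12 rad and x of tape_measure in the frame of sewing_tray between -0.042 and -0.018 m and y of tape_measure in the frame of sewing_tray between -0.012 and 0.012 m and z of tape_measure in the frame of sewing_tray between 0 and 0.008 m and linear speed of each of tailor_chalk, tape_measure, navy_spool, case_cover below 0.02 m/s); the robot touches nothing.
It fails at once if the red spool is moved by more than 30 mm or knocked over (distance of red_spool from where it was at the start of the episode above 0.03 m or angle between red_spool's own z axis and vertical above 0.5 rad).
It fails at once if the white spool is moved by more than 30 mm or knocked over (distance of white_spool from where it was at the start of the episode above 0.03 m or angle between white_spool's own z axis and vertical above 0.5 rad).
It also fails if it takes over 134 s, if anything falls off the work surface, if the arm or the gripper's body presses on something with over 40 N, if the wrist force passes 120 N, or if a joint passes its speed limit or range.

ROBOT

A 6-joint arm with a two-finger parallel gripper is mounted at the origin on a cart in front of the work surface, level with it; the furniture and walls round the work are solid. World frame = base frame: x ahead of the robot, y to its left, z up, the work surface at z = 0. Lengths are in m, angles in rad, forces in N, time in s.
With the tool pointing down it reaches from about 0.375 to 0.975 m from the base axis. Payload 3.8 kg.
Tool frame: the origin (TCP) lies midway between the tips of the shut fingers; the grasp point (between the pads) lies 19 mm behind it; z points along the fingers, y is the line along which they close (so a half turn about z gives the same grasp; the last joint's range is limited). The gripper opens to 85 mm and grips with 20 to 120 N. Pads are 22 mm wide; open, the fingers measure 114 mm over their backs; the gripper's body (76 mm by 85 mm) begins 54 mm behind the grasp point. The pads swing forward as they close: fully open they stand 13 mm farther back than shut.
Start: joints at [1.102, 0.264, 1.604, -0, 1.274, -0.037], TCP at [0.282, 0.613, 0.231] pointing down, gripper open.
Joint ranges: [-2.63, 2.63], [-0.94, 2.18], [0.31, 2.57], [-1.31, 4.45], [0, 2.66], [-2.55, 2.55]. Speed limits (rad/s): [2.57, 2.57, 3.14, 3.14, 3.14, 3.14].

INTERFACE

Orientations are given as a rotation vector (axis times angle).
In Python, from workcell import status, read_camera, workorder, masks_of gives the robot as it stands.
- The arm moves only by the tool drive_tool, never from a script. Its argument "rows" is a list of rows, each a list of 7 numbers: the turn, a rotation vector about the tool's x, y, z in degrees, then the shift along the tool's x, y, z in m, then the opening, from 0 (shut) to 1 (fully open). In form: [[ax, ay, az, tx, ty, tz, claw], ...]. A call has 1 to 8 rows; each row shifts and turns the commanded pose from where the row before left it, along the tool's axes as they then stand; what a row does not reach is not made up. A row lasts 1/12 s, in which the tool goes at most 41.7 mm and 7.16 degrees, less where a joint would pass 70% of its speed; a pose out of reach is approached as far as the arm can. A call is refused whole if a number of a shift passes 0.0417 or a number of a turn 7.16, either way. A call with a gripper value outside its range is refused whole. The fingers move at their own pace and stop on an object; "force" is the grip in N (left out, the last holds). Time passes only in rows, so rows that do not move let the fingers close. It gives the time, the measured TCP pose, the force, the opening and the grip force at its end, in the units of the state.
- status.read_state(): the state, without advancing time (a new reading comes with each control period).
- read_camera(name): name is "scene" or "top" or "wrist"; returns a dict with "color" (384x512x3 uint8, red, green, blue), "intrinsics" (3x3 intrinsics, pixels), "world_from_camera" (4x4, takes a point from camera to world coordinates); the wrist camera has in their place "mount" (4x4, takes a point from camera to tool coordinates, whose origin is the TCP and whose axes are the flange's). Camera axes: x right, y up, looking along -z (the intrinsics and any distortion apply to the point x, -y, -z); pixel columns grow to the right and rows downward; lengths in m; the calibration is good to about 2 mm. A picture is of the moment at which its call begins: read the wrist's pose just before it. There is no depth.
- workorder.finish_job(): hands the job in; it is judged then, once.
Trained networks look in a picture, given as the dict that the camera call returned (one of the last four; its "shot" number tells which), for a name from the list of things; names that differ only in an ending like _2 or _b are one class to them, and where a whole thing is asked for, a point or a joint stands for the part that bears it (a point fixed in the world has none). Each returns a list of dicts, best first, with "score" (0 to 1); they miss things now and then, are a little off and sometimes report something else, mostly with a low value. They report only what shows in the picture. A call takes as long as a camera call. They do not tell look-alikes from the thing itself.
- masks_of(picture, name): "mask" (384x512 bool, what is visible of it) and "bbox" ([left, top, right, bottom] in pixels, round what is visible of it).
The state is a dict: "time": time; "q": joint angles; "joint_vel": joint speeds; "joint_torque": joint torques, N m; "tool_pos": TCP position; "tcp_rot": TCP orientation; "wrist_force": force on the tool from outside, world axes, zero at the start; "torque": the same for the moment, N m; "width": opening from 0.0 (shut) to 1.0 (fully open); "grip_force": force on a finger pad.
Only numpy, scipy, OpenCV 4.12 (cv2) and the standard library are available. Lean on these libraries where they do the work, as an engineer would, in place of code of your own. Each camera call takes 0.05 s, during which the arm holds its last target. There are 200 camera calls.

## Working session

There is one attempt and no reset: what is moved stays moved. The work goes in short steps, Python scripts to look and compute and a tool call to move; the robot and the scene stay as the last step left them, time stands still between calls to the robot, and variables do not carry over. Pictures are saved under pics/ and viewed, at most 14 in all, crops included, and the job is handed in when it is done.

Besides the shell and the picture viewer there is one more tool, called after "Emit:" by a JSON object that holds its "name" and its "arguments". drive_tool: Moves the arm, as the interface text tells. Its arguments: {"type":"object","properties":{"rows":{"type":"array"},"force":{"type":"number"}},"required":["rows"]}

```bash
ls; mkdir -p pics
cat > h.py <<'E'
import numpy as np, cv2
from scipy.spatial.transform import Rotation as R
from workcell import status, read_camera, workorder, masks_of
def ray(p,uv):
    K=p['intrinsics'];T=np.array(p['world_from_camera']) if 'world_from_camera' in p else p['T']
    d=np.linalg.inv(K)@np.array([uv[0],uv[1],1.]);d=np.array([d[0],-d[1],-d[2]])
    return T[:3,3],T[:3,:3]@d
def at(p,uv,z):
    o,d=ray(p,uv);return o+d*(z-o[2])/d[2]
def cam(n):
    s=status.read_state();p=read_camera(n)
    if n=='wrist':
        T=np.eye(4);T[:3,:3]=R.from_rotvec(s['tcp_rot']).as_matrix();T[:3,3]=s['tool_pos'];p['T']=T@np.array(p['mount'])
    return p
def save(p,f,box=None,k=1):
    c=p['color']
    if box:c=c[box[1]:box[3],box[0]:box[2]]
    cv2.imwrite(f,cv2.resize(c[:,:,::-1],None,fx=k,fy=k,interpolation=cv2.INTER_CUBIC))
E
python3 - <<'E'
from h import *
for n in('top','scene'):
    p=cam(n);save(p,f'pics/{n}0.png',k=1.5);print(n,[k for k in p],np.round(p['world_from_camera'],3).tolist(),p['intrinsics'].tolist() if hasattr(p['intrinsics'],'tolist') else p['intrinsics'])
    for t in 'marking_case case_cover sewing_tray tailor_chalk marker_mid navy_spool tape_measure red_spool white_spool'.split():
        for m in masks_of(p,t)[:4]:
            ys,xs=np.nonzero(m['mask']);r=cv2.minAreaRect(np.c_[xs,ys].astype(np.float32))
            col=p['color'][m['mask']].mean(0).astype(int)
            print(t,round(m['score'],2),m['bbox'],np.round(r[0],1),np.round(r[1],1),round(r[2],1),col,at(p,r[0],0).round(3))
print(status.read_state())
E
```

```text
pics
top ['color', 'intrinsics', 'world_from_camera', 'shot'] [[-0.012, 0.999, -0.046, 0.434], [-1.0, -0.012, -0.016, 0.023], [-0.016, 0.046, 0.999, 1.018], [0.0, 0.0, 0.0, 1.0]] [[379.6170958927894, 0.0, 261.2799210535709], [0.0, 379.6170958927894, 196.35506771447007], [0.0, 0.0, 1.0]]
marking_case 0.82 [341.2, 134.8, 403.6, 195.4] [370.8 164.9] [58.5 66.5] 86.2 [146 132 123] [ 0.561 -0.256  0.   ]
case_cover 0.62 [228.9, 122.0, 296.1, 185.6] [263.7 153.7] [55.7 61.6] 78.7 [ 81 100 140] [0.596 0.031 0.   ]
case_cover 0.2 [117.2, 131.1, 183.9, 194.2] [149.1 163.1] [62.  56.1] 6.7 [105 103 105] [0.574 0.342 0.   ]
sewing_tray 0.56 [116.4, 131.3, 183.1, 194.9] [149.1 163. ] [62.1 57. ] 6.9 [105 104 106] [0.575 0.342 0.   ]
tailor_chalk 0.78 [368.7, 227.7, 391.8, 239.3] [381.3 233.1] [18.4 12.5] 9.5 [155 185 205] [ 0.379 -0.279  0.   ]
marker_mid 0.86 [289.6, 195.2, 305.5, 241.8] [296.2 216.1] [49.7  6.2] 77.5 [152 152 154] [ 0.427 -0.054  0.   ]
marker_mid 0.29 [134.4, 217.4, 160.3, 245.9] [147.1 230.9] [18.1 28.4] 22.6 [132 114  76] [0.391 0.347 0.   ]
navy_spool 0.72 [340.8, 237.7, 3
[... 1880 characters left out ...]
 150] [0.445 0.1   0.   ]
{'time': 1.0, 'q': array([ 1.10208705e+00,  2.63871375e-01,  1.60396606e+00,  2.79120031e-05,
        1.27372696e+00, -3.69153898e-02]), 'joint_vel': array([-0.00120462, -0.00014653,  0.00023778, -0.00085494,  0.00084493,
        0.00022669]), 'joint_torque': array([ 3.54615186e-04, -5.15063846e+01, -3.67740512e+01, -5.02237697e-05,
        3.96693049e-04, -1.75745055e-05]), 'tool_pos': array([0.28249239, 0.61304831, 0.23131739]), 'tcp_rot': array([-6.73011907e-01, -3.06863837e+00, -5.34637066e-05]), 'wrist_force': array([-0.28338636,  0.0367839 , -0.9855054 ]), 'torque': array([ 0.03615942, -0.01305468, -0.00866275]), 'grip_force': 0.0, 'width': 1.0008657531249125}
```

Run:
```python
from h import *
p=cam('top');save(p,'pics/top1.png',(100,110,420,270),2.5)
```

```text
(no output)
```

View pics/top1.png

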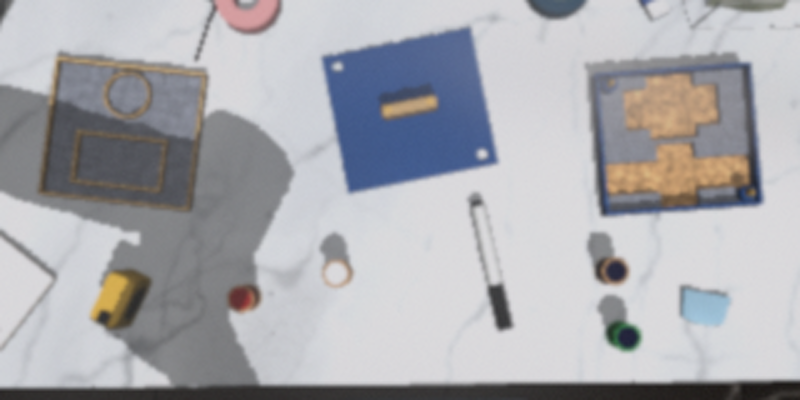

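View pics/scene0.png

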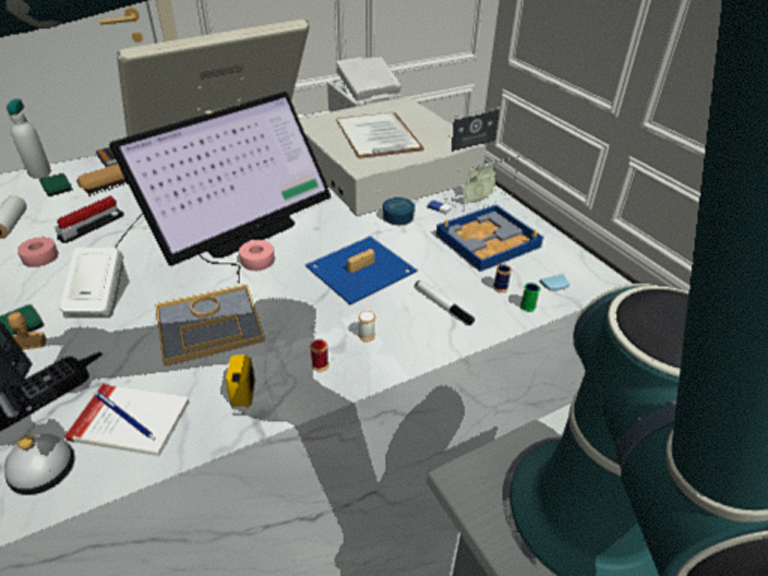

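The navy spool candidates in the top picture are (345,218), which has wooden ends and a navy label, and (349,244), which is all green. The first fits and the green one is the look-alike. Next I move over the work so the wrist camera can measure precisely and confirm this.

```bash
cat >> h.py <<'E'
def plan(legs,start=None):
    """legs: (x,y,z,yang_deg,claw,n). rows in tool axes; tool pointing down, yang=world angle of tool y"""
    if start is None:
        s=status.read_state();p=s['tool_pos'];M=R.from_rotvec(s['tcp_rot']).as_matrix();ya=np.degrees(np.arctan2(M[1,1],M[0,1]))
        print('tilt',np.round(M[:2,2],4))
    else: p,ya=np.array(start[:3]),start[3]
    p=p.copy()
    for x,y,z,a,c,n in legs:
        rows=[]
        for i in range(n):
            k=n-i;d=(np.array([x,y,z])-p)/k;az=-round((a-ya)/k,2)
            xt=np.radians(ya+90);yt=np.radians(ya)
            X=np.array([np.cos(xt),np.sin(xt),0]);Y=np.array([np.cos(yt),np.sin(yt),0])
            t=np.round([d@X,d@Y,-d[2]],4);p+=t[0]*X+t[1]*Y-np.array([0,0,t[2]]);ya-=az
            rows.append([0,0,az,*t.tolist(),c])
        u=[]
        for r in rows:
            if u and u[-1][0]==r:u[-1][1]+=1
            else:u.append([r,1])
        for r,m in u:print(m,'x',r)
        print('-> ',p.round(4),round(ya,2))
E
python3 - <<'E'
from h import *
p=cam('wrist');print(np.round(p['mount'],3).tolist(),p['intrinsics'])
plan([(.48,.34,.36,0,1,10),(.5,0,.36,0,1,9),(.46,-.24,.36,0,1,6)])
E
```

```text
[[0.001, 0.944, 0.329, 0.085], [1.0, -0.001, -0.001, -0.0], [-0.001, 0.329, -0.944, -0.143], [0.0, 0.0, 0.0, 1.0]] [[277.31299866   0.         257.43805056]
 [  0.         277.31299866 189.83748944]
 [  0.           0.           1.        ]]
tilt [ 0. -0.]
1 x [0, 0, np.float64(6.53), -0.0294, -0.0165, -0.0129, 1]
1 x [0, 0, np.float64(6.53), -0.031, -0.0131, -0.0129, 1]
1 x [0, 0, np.float64(6.53), -0.0323, -0.0095, -0.0129, 1]
1 x [0, 0, np.float64(6.52), -0.0332, -0.0057, -0.0129, 1]
1 x [0, 0, np.float64(6.53), -0.0337, -0.0019, -0.0129, 1]
1 x [0, 0, np.float64(6.52), -0.0336, 0.0019, -0.0128, 1]
1 x [0, 0, np.float64(6.53), -0.0332, 0.0057, -0.0129, 1]
1 x [0, 0, np.float64(6.52), -0.0324, 0.0095, -0.0128, 1]
1 x [0, 0, np.float64(6.53), -0.0311, 0.0131, -0.0129, 1]
1 x [0, 0, np.float64(6.52), -0.0293, 0.0165, -0.0128, 1]
->  [0.48 0.34 0.36] 0.0
6 x [0, 0, np.float64(0.0), -0.0378, 0.0022, -0.0, 1]
1 x [0, 0, np.float64(0.0), -0.0377, 0.0023, -0.0, 1]
1 x [0, 0, np.float64(0.0), -0.0378, 0.0022, -0.0, 1]
1 x [0, 0, np.float64(0.0), -0.0377, 0.0023, -0.0, 1]
->  [0.5  0.   0.36] 0.0
3 x [0, 0, np.float64(0.0), -0.04, -0.0067, -0.0, 1]
1 x [0, 0, np.float64(0.0), -0.04, -0.0066, -0.0, 1]
1 x [0, 0, np.float64(0.0), -0.04, -0.0067, -0.0, 1]
1 x [0, 0, np.float64(0.0), -0.04, -0.0066, -0.0, 1]
->  [ 0.46 -0.24  0.36] 0.0
```

Emit:
{"name": "drive_tool", "arguments": {"rows": [[0,0,6.53,-0.0294,-0.0165,-0.0129,1],[0,0,6.53,-0.031,-0.0131,-0.0129,1],[0,0,6.53,-0.0323,-0.0095,-0.0129,1],[0,0,6.52,-0.0332,-0.0057,-0.0129,1],[0,0,6.53,-0.0337,-0.0019,-0.0129,1],[0,0,6.52,-0.0336,0.0019,-0.0128,1],[0,0,6.53,-0.0332,0.0057,-0.0129,1],[0,0,6.52,-0.0324,0.0095,-0.0128,1]]}}

```text
time: 1.77
tool_pos: [0.4412, 0.3932, 0.3352]
tcp_rot: [1.961, 2.454, 0.001]
wrist_force: [1.1, 1.7, 0.9]
width: 1.0
grip_force: 0.0
```

Emit:
{"name": "drive_tool", "arguments": {"rows": [[0,0,6.53,-0.0311,0.0131,-0.0129,1],[0,0,6.52,-0.0293,0.0165,-0.0128,1],[0,0,0,0,0,0,1]]}}

```text
time: 2.02
tool_pos: [0.4842, 0.336, 0.3637]
tcp_rot: [2.229, 2.208, 0.008]
wrist_force: [0.0, 0.9, 0.7]
width: 0.998
grip_force: 0.0
```

```bash
cat > look.py <<'E'
from h import *
import sys
names='marking_case case_cover sewing_tray tailor_chalk marker_mid navy_spool tape_measure red_spool white_spool'.split()
H=dict(marking_case=.028,case_cover=.005,sewing_tray=.014,tailor_chalk=.008,marker_mid=.009,navy_spool=.046,tape_measure=.058,red_spool=.046,white_spool=.046)
p=cam('wrist');f=sys.argv[1]
if f!='-':save(p,f,k=1.5)
for t in (sys.argv[2:] or names):
    for m in masks_of(p,t)[:3]:
        ys,xs=np.nonzero(m['mask']);q=np.array([at(p,(a,b),H[t])[:2] for a,b in zip(xs,ys)],np.float32)
        r=cv2.minAreaRect(q);print(t,round(m['score'],2),np.round(m['bbox']).astype(int),'c',np.round(r[0],4),'size',np.round(r[1],4),'ang',round(r[2],1),'mean',q.mean(0).round(4),p['color'][m['mask']].mean(0).astype(int))
s=status.read_state();print(s['time'],s['tool_pos'].round(4),s['width'])
E
python3 look.py pics/w1.png
```

```text
case_cover 0.67 [267 241 346 314] c [0.5946 0.0362] size [0.149  0.1702] ang 10.7 mean [0.5906 0.0392] [ 82 103 139]
sewing_tray 0.93 [258  87 359 184] c [0.5743 0.3435] size [0.1643 0.1532] ang 82.8 mean [0.5742 0.3475] [145 143 142]
sewing_tray 0.37 [202 305 265 324] c [ 0.4298 -0.0436] size [0.1411 0.0242] ang 12.4 mean [ 0.4298 -0.0437] [139 139 137]
tailor_chalk 0.55 [186 131 224 165] c [0.391  0.3356] size [0.0448 0.0716] ang 65.9 mean [0.3927 0.335 ] [165 148 102]
marker_mid 0.85 [201 306 265 321] c [ 0.429  -0.0484] size [0.1376 0.0232] ang 12.6 mean [ 0.4285 -0.0489] [140 140 139]
tape_measure 0.96 [183 127 227 161] c [0.3982 0.3445] size [0.0411 0.0662] ang 62.5 mean [0.4007 0.344 ] [166 150 106]
red_spool 0.52 [202 198 219 225] c [0.4019 0.2197] size [0.0436 0.0251] ang 64.9 mean [0.4016 0.2198] [103  75  71]
red_spool 0.43 [258  85 359 184] c [0.5682 0.3479] size [0.154  0.1404] ang 82.9 mean [0.5679 0.352 ] [145 143 142]
white_spool 0.62 [218 243 237 269] c [0.4252 0.1259] size [0.0524 0.0259] ang 79.7 mean [0.4253 0.1256] [137 132 126]
2.5167 [0.4793 0.3408 0.3594] 0.9982939959160473
```

Emit:
{"name": "drive_tool", "arguments": {"rows": [[0,0,0,-0.0378,0.0022,0,1],[0,0,0,-0.0378,0.0022,0,1],[0,0,0,-0.0378,0.0022,0,1],[0,0,0,-0.0378,0.0022,0,1],[0,0,0,-0.0378,0.0022,0,1],[0,0,0,-0.0378,0.0022,0,1],[0,0,0,-0.0377,0.0023,0,1],[0,0,0,-0.0378,0.0022,0,1]]}}

```text
time: 3.18
tool_pos: [0.4973, 0.0365, 0.3601]
tcp_rot: [2.22, 2.223, 0.0]
wrist_force: [0.6, -0.0, 0.6]
width: 0.999
grip_force: 0.0
```

Emit:
{"name": "drive_tool", "arguments": {"rows": [[0,0,0,-0.0377,0.0023,0,1],[0,0,0,0,0,0,1],[0,0,0,0,0,0,1]]}}

```text
time: 3.43
tool_pos: [0.4999, -0.0014, 0.3599]
tcp_rot: [-2.225, -2.217, 0.0]
wrist_force: [-0.1, 0.1, -0.5]
width: 1.0
grip_force: 0.0
```

```bash
python3 look.py pics/w2.png
```

```text
marking_case 0.63 [249 222 324 302] c [ 0.5592 -0.2385] size [0.1497 0.1764] ang 3.1 mean [ 0.559  -0.2337] [141 132 124]
case_cover 0.62 [263  62 361 173] c [0.5959 0.0357] size [0.1534 0.1664] ang 10.4 mean [0.5958 0.0396] [ 76  95 129]
tailor_chalk 0.64 [194 262 211 281] c [ 0.382  -0.2705] size [0.0568 0.0338] ang 78.2 mean [ 0.3828 -0.2712] [162 181 190]
marker_mid 0.66 [183 159 257 179] c [ 0.429  -0.0493] size [0.1415 0.0181] ang 11.9 mean [ 0.4299 -0.0491] [154 154 153]
navy_spool 0.78 [208 226 228 248] c [ 0.4252 -0.1622] size [0.0504 0.0277] ang 75.2 mean [ 0.4255 -0.162 ] [108 103 102]
navy_spool 0.52 [174 230 189 255] c [ 0.3618 -0.1738] size [0.0523 0.029 ] ang 57.7 mean [ 0.3614 -0.173 ] [79 99 87]
red_spool 0.93 [174   1 199  20] c [0.4017 0.197 ] size [0.0221 0.0351] ang 89.9 mean [0.4035 0.1988] [93 63 58]
red_spool 0.16 [261  63 360 170] c [0.5882 0.0391] size [0.1381 0.1523] ang 10.6 mean [0.5883 0.0435] [ 75  94 128]
white_spool 0.58 [199  62 224  84] c [0.4266 0.1115] size [0.028  0.0305] ang 85.9 mean [0.4258 0.1113] [142 136 129]
3.9333 [0.5    0.0008 0.36  ] 0.998174723538807
```

Emit:
{"name": "drive_tool", "arguments": {"rows": [[0,0,0,-0.04,-0.0067,0,1],[0,0,0,-0.04,-0.0067,0,1],[0,0,0,-0.04,-0.0067,0,1],[0,0,0,-0.04,-0.0066,0,1],[0,0,0,-0.04,-0.0067,0,1],[0,0,0,-0.04,-0.0066,0,1],[0,0,0,0,0,0,1],[0,0,0,0,0,0,1]]}}

```text
time: 4.6
tool_pos: [0.4595, -0.2416, 0.3597]
tcp_rot: [-2.225, -2.216, 0.0]
wrist_force: [0.1, 0.3, 0.2]
width: 0.999
grip_force: 0.0
```

```bash
python3 look.py pics/w3.png
```

```text
marking_case 0.78 [270  98 362 195] c [ 0.5586 -0.2452] size [0.1512 0.1642] ang 3.5 mean [ 0.5586 -0.2407] [156 146 137]
case_cover 0.76 [302   1 403  29] c [ 0.6066 -0.0405] size [0.0378 0.1504] ang 89.8 mean [ 0.5945 -0.0345] [ 74  95 133]
tailor_chalk 0.69 [208 152 225 173] c [ 0.3824 -0.2723] size [0.0494 0.0321] ang 78.0 mean [ 0.3828 -0.2727] [173 193 202]
marker_mid 0.82 [194   5 285  35] c [ 0.4293 -0.0487] size [0.1399 0.018 ] ang 12.0 mean [ 0.4296 -0.0491] [157 156 155]
navy_spool 0.62 [183 104 204 124] c [ 0.3589 -0.1843] size [0.0276 0.0353] ang 89.8 mean [ 0.3585 -0.1834] [ 95 114 106]
navy_spool 0.59 [225  97 245 113] c [ 0.4227 -0.1738] size [0.0271 0.0287] ang 89.8 mean [ 0.4226 -0.1732] [127 119 117]
white_spool 0.71 [225  96 245 114] c [ 0.4224 -0.1727] size [0.0298 0.0259] ang 44.9 mean [ 0.4226 -0.1733] [124 116 114]
5.1 [ 0.4603 -0.2392  0.3601] 0.9997206579295594
```

View pics/w3.png

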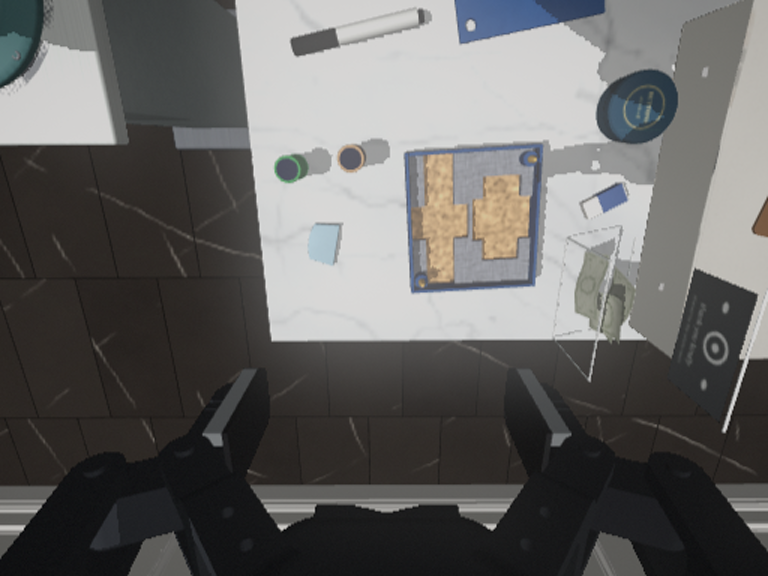

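The crop confirms it: the navy spool with wooden ends is at (350,157) in this picture, and the green look-alike is at (290,168). The chalk is at (325,243), and the case is at (475,218) with pins upper right and lower left. I'll go low over the chalk.

Run:
```python
from h import *
plan([(.382,-.272,.12,-12,.7,8)])
```

```text
tilt [ 0.0002 -0.0001]
1 x [0, 0, np.float64(1.51), -0.0041, -0.0098, 0.03, 0.7]
1 x [0, 0, np.float64(1.51), -0.0043, -0.0097, 0.03, 0.7]
1 x [0, 0, np.float64(1.51), -0.0046, -0.0096, 0.03, 0.7]
1 x [0, 0, np.float64(1.51), -0.0048, -0.0094, 0.03, 0.7]
1 x [0, 0, np.float64(1.51), -0.0051, -0.0093, 0.03, 0.7]
1 x [0, 0, np.float64(1.51), -0.0054, -0.0092, 0.03, 0.7]
1 x [0, 0, np.float64(1.51), -0.0056, -0.009, 0.0301, 0.7]
1 x [0, 0, np.float64(1.51), -0.0058, -0.0088, 0.03, 0.7]
->  [ 0.382 -0.272  0.12 ] -12.0
```

Emit:
{"name": "drive_tool", "arguments": {"rows": [[0,0,1.51,-0.0041,-0.0098,0.03,0.7],[0,0,1.51,-0.0043,-0.0097,0.03,0.7],[0,0,1.51,-0.0046,-0.0096,0.03,0.7],[0,0,1.51,-0.0048,-0.0094,0.03,0.7],[0,0,1.51,-0.0051,-0.0093,0.03,0.7],[0,0,1.51,-0.0054,-0.0092,0.03,0.7],[0,0,1.51,-0.0056,-0.009,0.0301,0.7],[0,0,1.51,-0.0058,-0.0088,0.03,0.7]]}}

```text
time: 5.77
tool_pos: [0.3814, -0.2726, 0.1188]
tcp_rot: [2.443, 1.974, 0.0]
wrist_force: [0.9, -0.5, -0.1]
width: 0.706
grip_force: 0.0
```

Emit:
{"name": "drive_tool", "arguments": {"rows": [[0,0,0,0,0,0,0.7],[0,0,0,0,0,0,0.7],[0,0,0,0,0,0,0.7]]}}

```text
time: 6.02
tool_pos: [0.3831, -0.2733, 0.1216]
tcp_rot: [2.44, 1.975, 0.001]
wrist_force: [0.1, -1.2, 0.9]
width: 0.705
grip_force: 0.0
```

```bash
python3 look.py pics/w4.png tailor_chalk
python3 - <<'E'
from h import *
p=cam('wrist');m=masks_of(p,'tailor_chalk')[0]['mask'].astype(np.uint8)
c=max(cv2.findContours(m,0,1)[0],key=cv2.contourArea)
a=cv2.approxPolyDP(c,3,True)[:,0];print([(tuple(q),at(p,q,.008)[:2].round(4)) for q in a])
E
```

```text
tailor_chalk 0.97 [240 160 273 208] c [ 0.3813 -0.2726] size [0.0522 0.0337] ang 77.8 mean [ 0.3823 -0.2727] [173 193 202]
6.1167 [ 0.384  -0.2738  0.1226] 0.6972987005816438
[((np.int32(270), np.int32(159)), array([ 0.4016, -0.251 ])), ((np.int32(240), np.int32(164)), array([ 0.3727, -0.2498])), ((np.int32(237), np.int32(196)), array([ 0.3624, -0.2808])), ((np.int32(242), np.int32(207)), array([ 0.3646, -0.2933])), ((np.int32(270), np.int32(208)), array([ 0.3919, -0.3003]))]
```

View pics/w4.png

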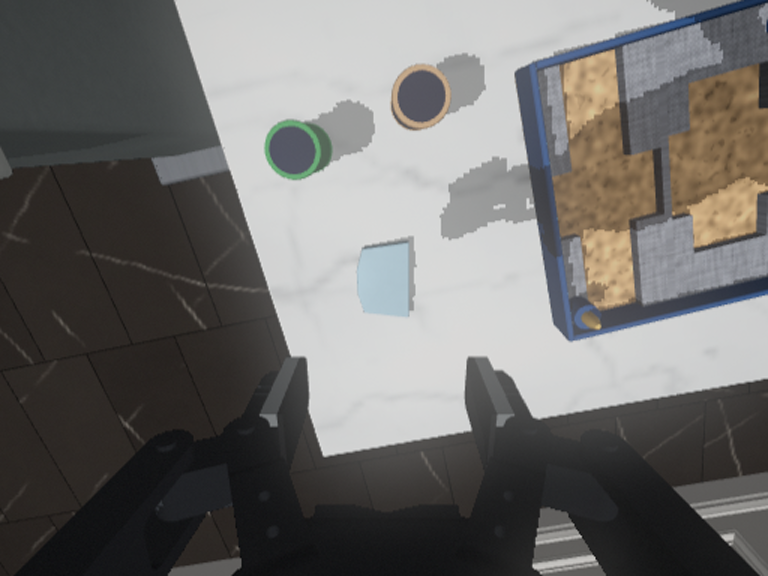

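Run:
```python
from h import *
print(status.read_state()['tool_pos'])
plan([(.3815,-.2726,.05,-11,.65,4),(.3815,-.2726,.0015,-11,.65,4)],(.382,-.272,.12,-12))
```

```text
[ 0.38362714 -0.27364081  0.12220895]
2 x [0, 0, -0.25, -0.0002, -0.0001, 0.0175, 0.65]
1 x [0, 0, -0.25, -0.0001, -0.0001, 0.0175, 0.65]
1 x [0, 0, -0.25, -0.0002, -0.0001, 0.0175, 0.65]
->  [ 0.3815 -0.2726  0.05  ] -11.0
3 x [0, 0, -0.0, 0.0, 0.0, 0.0121, 0.65]
1 x [0, 0, -0.0, 0.0, 0.0, 0.0122, 0.65]
->  [ 0.3815 -0.2726  0.0015] -11.0
```

Run:
```python
from h import *
plan([(.3815,-.2726,.03,-11,.65,6)])
```

```text
tilt [ 0.0034 -0.0026]
3 x [0, 0, np.float64(-0.17), 0.0001, -0.0004, 0.0154, 0.65]
1 x [0, 0, np.float64(-0.17), 0.0001, -0.0004, 0.0153, 0.65]
1 x [0, 0, np.float64(-0.17), 0.0001, -0.0003, 0.0154, 0.65]
1 x [0, 0, np.float64(-0.18), 0.0001, -0.0004, 0.0153, 0.65]
->  [ 0.3815 -0.2726  0.03  ] -11.0
```

Emit:
{"name": "drive_tool", "arguments": {"rows": [[0,0,-0.25,-0.0002,-0.0001,0.0175,0.65],[0,0,-0.25,-0.0002,-0.0001,0.0175,0.65],[0,0,-0.25,-0.0001,-0.0001,0.0175,0.65],[0,0,-0.25,-0.0002,-0.0001,0.0175,0.65],[0,0,0,0,0,0.01,0.65],[0,0,0,0,0,0.01,0.65],[0,0,0,0,0,0,0.65],[0,0,0,0,0,0,0.65]]}}

```text
time: 6.88
tool_pos: [0.3814, -0.2733, 0.0301]
tcp_rot: [-2.425, -1.997, 0.0]
wrist_force: [0.1, 0.3, 0.6]
width: 0.647
grip_force: 0.0
```

Emit:
{"name": "drive_tool", "arguments": {"rows": [[0,0,0,0,0,0,0.65],[0,0,0,0,0,0,0.65],[0,0,0,0,0,0,0.65],[0,0,0,0,0,0,0.65]]}}

```text
time: 7.22
tool_pos: [0.3817, -0.2737, 0.0306]
tcp_rot: [2.424, 1.996, 0.0]
wrist_force: [0.5, -0.7, 1.3]
width: 0.651
grip_force: 0.0
```

Emit:
{"name": "drive_tool", "arguments": {"rows": [[0,0,0,0,0,0.01,0.65],[0,0,0,0,0,0.01,0.65],[0,0,0,0,0,0.0085,0.65],[0,0,0,0,0,0,0.6],[0,0,0,0,0,0,0.3],[0,0,0,0,0,0,0.2],[0,0,0,0,0,0,0.2],[0,0,0,0,0,0,0.2]], "force": 30}}

```text
time: 7.88
tool_pos: [0.3815, -0.2736, 0.0017]
tcp_rot: [2.425, 1.996, 0.0]
wrist_force: [0.1, 0.3, 0.6]
width: 0.381
grip_force: 30.3
```

Emit:
{"name": "drive_tool", "arguments": {"rows": [[0,0,0,0,0,0,0.2],[0,0,0,0,0,0,0.2],[0,0,0,0,0,0,0.2]]}}

```text
time: 8.13
tool_pos: [0.3813, -0.2734, 0.0016]
tcp_rot: [2.425, 1.996, 0.0]
wrist_force: [0.2, -0.1, 0.5]
width: 0.38
grip_force: 30.3
```

Run:
```python
from h import *
plan([(.39,-.27,.15,0,.2,6),(.56,-.246,.20,93.5,.2,15)],(.3815,-.2726,.0015,-11))
```

```text
1 x [0, 0, -1.83, 0.0007, 0.0013, -0.0247, 0.2]
1 x [0, 0, -1.83, 0.0007, 0.0013, -0.0248, 0.2]
1 x [0, 0, -1.83, 0.0006, 0.0014, -0.0247, 0.2]
1 x [0, 0, -1.84, 0.0006, 0.0014, -0.0248, 0.2]
1 x [0, 0, -1.83, 0.0005, 0.0014, -0.0247, 0.2]
1 x [0, 0, -1.84, 0.0004, 0.0013, -0.0248, 0.2]
->  [ 0.39 -0.27  0.15] 0.0
1 x [0, 0, -6.23, 0.0016, 0.0113, -0.0033, 0.2]
1 x [0, 0, -6.23, 0.0004, 0.0114, -0.0033, 0.2]
1 x [0, 0, -6.23, -0.0009, 0.0114, -0.0033, 0.2]
1 x [0, 0, -6.23, -0.0021, 0.0113, -0.0033, 0.2]
1 x [0, 0, -6.23, -0.0033, 0.011, -0.0033, 0.2]
1 x [0, 0, -6.23, -0.0045, 0.0105, -0.0034, 0.2]
1 x [0, 0, -6.24, -0.0056, 0.01, -0.0033, 0.2]
1 x [0, 0, -6.23, -0.0067, 0.0093, -0.0034, 0.2]
1 x [0, 0, -6.24, -0.0076, 0.0085, -0.0033, 0.2]
1 x [0, 0, -6.23, -0.0085, 0.0077, -0.0034, 0.2]
1 x [0, 0, -6.24, -0.0093, 0.0067, -0.0033, 0.2]
1 x [0, 0, -6.23, -0.01, 0.0056, -0.0034, 0.2]
1 x [0, 0, -6.24, -0.0105, 0.0045, -0.0033, 0.2]
1 x [0, 0, -6.23, -0.011, 0.0033, -0.0034, 0.2]
1 x [0, 0, -6.24, -0.0112, 0.0022, -0.0033, 0.2]
->  [ 0.56  -0.246  0.2  ] 93.5
```

Emit:
{"name": "drive_tool", "arguments": {"rows": [[0,0,-1.83,0.0007,0.0013,-0.0247,0.2],[0,0,-1.83,0.0007,0.0013,-0.0248,0.2],[0,0,-1.83,0.0006,0.0014,-0.0247,0.2],[0,0,-1.84,0.0006,0.0014,-0.0248,0.2],[0,0,-1.83,0.0005,0.0014,-0.0247,0.2],[0,0,-1.84,0.0004,0.0013,-0.0248,0.2]]}}

```text
time: 8.63
tool_pos: [0.3895, -0.2705, 0.1511]
tcp_rot: [2.221, 2.222, 0.0]
wrist_force: [0.4, -0.0, 0.3]
width: 0.377
grip_force: 30.3
```

Emit:
{"name": "drive_tool", "arguments": {"rows": [[0,0,-6.23,0.0016,0.0113,-0.0033,0.2],[0,0,-6.23,0.0004,0.0114,-0.0033,0.2],[0,0,-6.23,-0.0009,0.0114,-0.0033,0.2],[0,0,-6.23,-0.0021,0.0113,-0.0033,0.2],[0,0,-6.23,-0.0033,0.011,-0.0033,0.2],[0,0,-6.23,-0.0045,0.0105,-0.0034,0.2],[0,0,-6.24,-0.0056,0.01,-0.0033,0.2],[0,0,-6.23,-0.0067,0.0093,-0.0034,0.2]]}}

```text
time: 9.3
tool_pos: [0.4807, -0.2578, 0.1766]
tcp_rot: [-1.072, -2.953, -0.0]
wrist_force: [0.2, -0.4, 0.5]
width: 0.385
grip_force: 30.3
```

Emit:
{"name": "drive_tool", "arguments": {"rows": [[0,0,-6.24,-0.0076,0.0085,-0.0033,0.2],[0,0,-6.23,-0.0085,0.0077,-0.0034,0.2],[0,0,-6.24,-0.0093,0.0067,-0.0033,0.2],[0,0,-6.23,-0.01,0.0056,-0.0034,0.2],[0,0,-6.24,-0.0105,0.0045,-0.0033,0.2],[0,0,-6.23,-0.011,0.0033,-0.0034,0.2],[0,0,-6.24,-0.0112,0.0022,-0.0033,0.2],[0,0,0,0,0,0,0.2]]}}

```text
time: 9.97
tool_pos: [0.5617, -0.2468, 0.2007]
tcp_rot: [-0.099, 3.138, -0.001]
wrist_force: [-0.0, -0.5, 0.2]
width: 0.382
grip_force: 30.3
```

Emit:
{"name": "drive_tool", "arguments": {"rows": [[0,0,0,0,0,0,0.2],[0,0,0,0,0,0,0.2],[0,0,0,0,0,0,0.2]]}}

```text
time: 10.22
tool_pos: [0.5587, -0.2468, 0.1994]
tcp_rot: [0.09, -3.139, -0.001]
wrist_force: [0.6, 0.2, -0.7]
width: 0.386
grip_force: 30.3
```

```bash
python3 look.py pics/w5.png marking_case tailor_chalk
```

```text
marking_case 0.7 [182 104 332 231] c [ 0.5574 -0.2465] size [0.15   0.1651] ang 3.3 mean [ 0.5487 -0.2473] [141 131 121]
tailor_chalk 0.55 [232 213 288 292] c [ 0.6828 -0.2386] size [0.1304 0.0815] ang 3.6 mean [ 0.6794 -0.2364] [147 168 178]
10.3667 [ 0.559  -0.247   0.1997] 0.3878410914425486
```

View pics/w5.png

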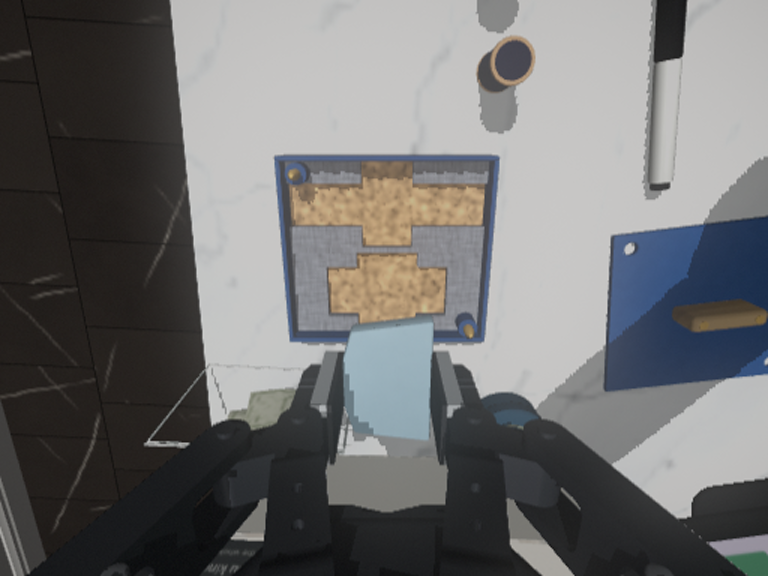

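Run:
```python
from h import *
p=cam('wrist');T=np.linalg.inv(p['T']);K=p['intrinsics']
a=np.radians(3.4);c=np.array([.558,-.246])
def pr(x,y,z):
    w=np.r_[c+[x*np.cos(a)-y*np.sin(a),x*np.sin(a)+y*np.cos(a)],z,1];q=T@w;q=K@[q[0],-q[1],-q[2]];return (q[:2]/q[2]*1.5).round(0)
for n,v in dict(nl=(35.5-34,0,12),nn=(35.5,50,12),np=(35.5,-50,12),sl=(-37,78,12),sr=(-37,-78,12),c1=(-75,-82,28),c2=(-75,82,28),c3=(75,82,28),c4=(75,-82,28),pin1=(62,67,42),pin2=(-62,-67,42)).items():print(n,v,pr(*np.array(v)/1000))
plan([(.5934,-.2439,.05,93.4,.2,8),(.5934,-.2439,.0075,93.4,.2,6)],(.56,-.246,.2,93.5))
```

```text
nl (1.5, 0, 12) [387. 251.]
nn (35.5, 50, 12) [446. 290.]
np (35.5, -50, 12) [328. 290.]
sl (-37, 78, 12) [486. 203.]
sr (-37, -78, 12) [288. 203.]
c1 (-75, -82, 28) [274. 153.]
c2 (-75, 82, 28) [501. 153.]
c3 (75, 82, 28) [485. 341.]
c4 (75, -82, 28) [289. 341.]
pin1 (62, 67, 42) [471. 334.]
pin2 (-62, -67, 42) [292. 173.]
1 x [0, 0, 0.01, -0.0042, 0.0, 0.0188, 0.2]
1 x [0, 0, 0.01, -0.0042, 0.0, 0.0187, 0.2]
1 x [0, 0, 0.01, -0.0042, 0.0, 0.0188, 0.2]
1 x [0, 0, 0.01, -0.0042, 0.0, 0.0187, 0.2]
1 x [0, 0, 0.01, -0.0042, 0.0, 0.0188, 0.2]
1 x [0, 0, 0.02, -0.0042, 0.0, 0.0187, 0.2]
1 x [0, 0, 0.01, -0.0041, 0.0, 0.0187, 0.2]
1 x [0, 0, 0.02, -0.0042, 0.0001, 0.0188, 0.2]
->  [ 0.5934 -0.2439  0.05  ] 93.4
4 x [0, 0, -0.0, 0.0, -0.0, 0.0071, 0.2]
1 x [0, 0, -0.0, 0.0, -0.0, 0.007, 0.2]
1 x [0, 0, -0.0, 0.0, -0.0, 0.0071, 0.2]
->  [ 0.5934 -0.2439  0.0075] 93.4
```

Emit:
{"name": "drive_tool", "arguments": {"rows": [[0,0,0,-0.0042,0,0.0188,0.2],[0,0,0,-0.0042,0,0.0187,0.2],[0,0,0,-0.0042,0,0.0188,0.2],[0,0,0,-0.0042,0,0.0187,0.2],[0,0,0,-0.0042,0,0.0188,0.2],[0,0,0,-0.0042,0,0.0187,0.2],[0,0,0,-0.0041,0,0.0187,0.2],[0,0,0.1,-0.0042,0,0.0188,0.2]]}}

```text
time: 11.08
tool_pos: [0.5931, -0.245, 0.0491]
tcp_rot: [-0.09, 3.14, -0.0]
wrist_force: [1.0, -0.3, -0.3]
width: 0.381
grip_force: 30.3
```

Emit:
{"name": "drive_tool", "arguments": {"rows": [[0,0,0,0,0,0.0071,0.2],[0,0,0,0,0,0.0071,0.2],[0,0,0,0,0,0.0071,0.2],[0,0,0,0,0,0.0071,0.2],[0,0,0,0,0,0.0071,0.2],[0,0,0,0,0,0.007,0.2],[0,0,0,0,0,0,0.2]]}}

```text
time: 11.67
tool_pos: [0.5921, -0.2445, 0.006]
tcp_rot: [0.091, -3.138, -0.001]
wrist_force: [-0.5, -0.3, -0.7]
width: 0.38
grip_force: 30.3
```

Emit:
{"name": "drive_tool", "arguments": {"rows": [[0,0,0,0,0,0,0.55],[0,0,0,0,0,0,0.55],[0,0,0,0,0,0,0.55],[0,0,0,0,0,0,0.55]]}}

```text
time: 12.0
tool_pos: [0.5936, -0.2451, 0.0081]
tcp_rot: [-0.091, 3.139, -0.001]
wrist_force: [-0.5, -0.2, 0.2]
width: 0.551
grip_force: 0.0
```

Run:
```python
from h import *
plan([(.59,-.244,.13,93.4,.55,4),(.429,-.049,.13,102,.5,8)],(.5934,-.2439,.0075,93.4))
```

```text
1 x [0, 0, -0.0, 0.0008, 0.0, -0.0306, 0.55]
1 x [0, 0, -0.0, 0.0009, 0.0, -0.0306, 0.55]
1 x [0, 0, -0.0, 0.0008, 0.0001, -0.0307, 0.55]
1 x [0, 0, -0.0, 0.0009, 0.0, -0.0306, 0.55]
->  [ 0.59  -0.244  0.13 ] 93.4
1 x [0, 0, -1.07, 0.0186, 0.0255, -0.0, 0.5]
1 x [0, 0, -1.08, 0.0182, 0.0259, -0.0, 0.5]
1 x [0, 0, -1.08, 0.0177, 0.0262, -0.0, 0.5]
1 x [0, 0, -1.07, 0.0172, 0.0265, -0.0, 0.5]
1 x [0, 0, -1.08, 0.0167, 0.0269, -0.0, 0.5]
1 x [0, 0, -1.07, 0.0161, 0.0272, -0.0, 0.5]
1 x [0, 0, -1.08, 0.0157, 0.0274, -0.0, 0.5]
1 x [0, 0, -1.07, 0.0151, 0.0278, -0.0, 0.5]
->  [ 0.429 -0.049  0.13 ] 102.0
```

Emit:
{"name": "drive_tool", "arguments": {"rows": [[0,0,0,0.0008,0,-0.0306,0.55],[0,0,0,0.0009,0,-0.0306,0.55],[0,0,0,0.0008,0.0001,-0.0307,0.55],[0,0,0,0.0009,0,-0.0306,0.55]]}}

```text
time: 12.33
tool_pos: [0.5896, -0.2449, 0.1314]
tcp_rot: [-0.091, 3.14, -0.0]
wrist_force: [0.3, 0.3, -0.9]
width: 0.548
grip_force: 0.0
```

Emit:
{"name": "drive_tool", "arguments": {"rows": [[0,0,-1.07,0.0186,0.0255,0,0.5],[0,0,-1.08,0.0182,0.0259,0,0.5],[0,0,-1.08,0.0177,0.0262,0,0.5],[0,0,-1.07,0.0172,0.0265,0,0.5],[0,0,-1.08,0.0167,0.0269,0,0.5],[0,0,-1.07,0.0161,0.0272,0,0.5],[0,0,-1.08,0.0157,0.0274,0,0.5],[0,0,-1.07,0.0151,0.0278,0,0.5]]}}

```text
time: 13.0
tool_pos: [0.4281, -0.0488, 0.1303]
tcp_rot: [-0.327, 3.123, -0.0]
wrist_force: [1.1, 0.2, 0.3]
width: 0.499
grip_force: 0.0
```

Emit:
{"name": "drive_tool", "arguments": {"rows": [[0,0,0,0,0,0,0.5],[0,0,0,0,0,0,0.5],[0,0,0,0,0,0,0.5],[0,0,0,0,0,0,0.5]]}}

```text
time: 13.33
tool_pos: [0.4302, -0.0504, 0.1306]
tcp_rot: [-0.325, 3.123, -0.001]
wrist_force: [0.7, 0.5, 0.4]
width: 0.5
grip_force: 0.0
```

```bash
python3 look.py pics/w6.png marker_mid case_cover
```

```text
marker_mid 0.9 [246 107 270 242] c [ 0.4298 -0.0499] size [0.1419 0.0179] ang 11.7 mean [ 0.4228 -0.0512] [126 126 125]
case_cover 0.68 [229 266 374 366] c [0.5925 0.0341] size [0.1522 0.1674] ang 10.1 mean [0.5747 0.0069] [44 55 74]
13.4833 [ 0.4298 -0.0505  0.1301] 0.49746970404019225
```

View pics/w6.png

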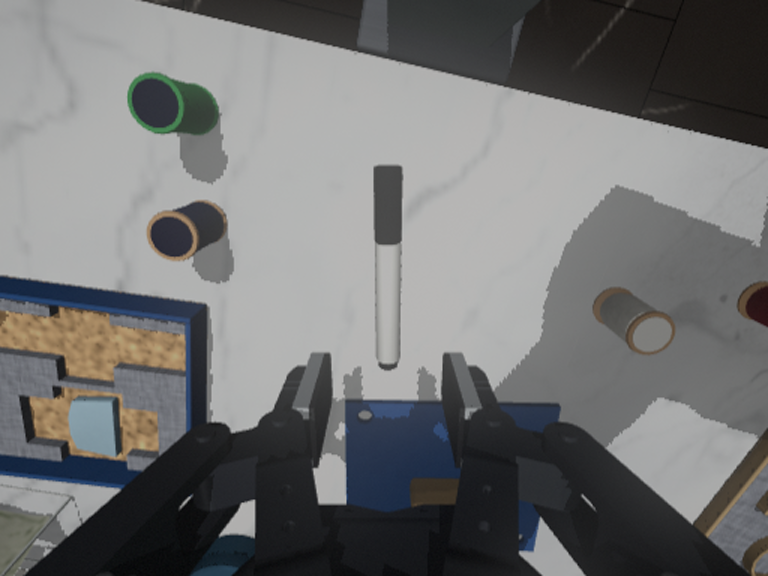

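The chalk lies in its recess at (95,425). The marker runs vertically from (388,165) to (388,368), centred between the fingers.

Emit:
{"name": "drive_tool", "arguments": {"rows": [[0,0,0,-0.0005,-0.0008,0.025,0.5],[0,0,0,0,0,0.025,0.5],[0,0,0,0,0,0.025,0.5],[0,0,0,0,0,0.025,0.5],[0,0,0,0,0,0.014,0.5],[0,0,0,0,0,0.014,0.5],[0,0,0,0,0,0,0.5],[0,0,0,0,0,0,0.1]]}}

```text
time: 14.15
tool_pos: [0.4293, -0.0507, 0.0013]
tcp_rot: [0.325, -3.123, -0.001]
wrist_force: [-0.8, 1.0, -0.6]
width: 0.376
grip_force: 0.0
```

Emit:
{"name": "drive_tool", "arguments": {"rows": [[0,0,0,0,0,0,0.1],[0,0,0,0,0,0,0.1],[0,0,0,0,0,0,0.1],[0,0,0,0,0,0,0.1],[0,0,0,0,0,0,0.1]]}}

```text
time: 14.57
tool_pos: [0.4303, -0.0505, 0.0026]
tcp_rot: [-0.326, 3.123, -0.001]
wrist_force: [0.2, -0.0, 1.5]
width: 0.186
grip_force: 30.0
```

Run:
```python
from h import *
x,y=np.array([.558,-.246])-.037*np.array([np.cos(.0593),np.sin(.0593)])
plan([(.44,-.06,.13,88,.1,6),(x,y,.13,3.4,.1,14),(x,y,.0075,3.4,.1,10)],(.4297,-.0497,.002,102))
```

```text
1 x [0, 0, 2.33, -0.0013, -0.002, -0.0213, 0.1]
1 x [0, 0, 2.33, -0.0014, -0.002, -0.0213, 0.1]
1 x [0, 0, 2.34, -0.0015, -0.0019, -0.0214, 0.1]
1 x [0, 0, 2.33, -0.0016, -0.0019, -0.0213, 0.1]
1 x [0, 0, 2.34, -0.0016, -0.0018, -0.0214, 0.1]
1 x [0, 0, 2.33, -0.0017, -0.0017, -0.0213, 0.1]
->  [ 0.44 -0.06  0.13] 88.0
1 x [0, 0, 6.04, -0.0063, -0.0132, -0.0, 0.1]
1 x [0, 0, 6.04, -0.0076, -0.0125, -0.0, 0.1]
1 x [0, 0, 6.04, -0.0089, -0.0116, -0.0, 0.1]
1 x [0, 0, 6.04, -0.0101, -0.0106, -0.0, 0.1]
1 x [0, 0, 6.04, -0.0111, -0.0095, -0.0, 0.1]
1 x [0, 0, 6.04, -0.0121, -0.0083, -0.0, 0.1]
1 x [0, 0, 6.04, -0.0129, -0.007, -0.0, 0.1]
1 x [0, 0, 6.05, -0.0135, -0.0056, -0.0, 0.1]
1 x [0, 0, 6.04, -0.014, -0.0041, -0.0, 0.1]
1 x [0, 0, 6.05, -0.0144, -0.0026, -0.0, 0.1]
1 x [0, 0, 6.04, -0.0146, -0.0011, -0.0, 0.1]
1 x [0, 0, 6.05, -0.0147, 0.0004, -0.0, 0.1]
1 x [0, 0, 6.04, -0.0145, 0.002, -0.0, 0.1]
1 x [0, 0, 6.05, -0.0142, 0.0034, -0.0, 0.1]
->  [ 0.521  -0.2482  0.13  ] 3.4
1 x [0, 0, -0.0, -0.0, 0.0, 0.0122, 0.1]
1 x [0, 0, -0.0, -0.0, 0.0, 0.0123, 0.1]
1 x [0, 0, -0.0, -0.0, 0.0, 0.0122, 0.1]
1 x [0, 0, -0.0, -0.0, 0.0, 0.0123, 0.1]
1 x [0, 0, -0.0, -0.0, 0.0, 0.0122, 0.1]
1 x [0, 0, -0.0, -0.0, 0.0, 0.0123, 0.1]
1 x [0, 0, -0.0, -0.0, 0.0, 0.0122, 0.1]
1 x [0, 0, -0.0, -0.0, 0.0, 0.0123, 0.1]
1 x [0, 0, -0.0, -0.0, 0.0, 0.0122, 0.1]
1 x [0, 0, -0.0, -0.0, 0.0, 0.0123, 0.1]
->  [ 0.521  -0.2482  0.0075] 3.4
```

Emit:
{"name": "drive_tool", "arguments": {"rows": [[0,0,2.33,-0.0013,-0.002,-0.0213,0.1],[0,0,2.33,-0.0014,-0.002,-0.0213,0.1],[0,0,2.34,-0.0015,-0.0019,-0.0214,0.1],[0,0,2.33,-0.0016,-0.0019,-0.0213,0.1],[0,0,2.34,-0.0016,-0.0018,-0.0214,0.1],[0,0,2.33,-0.0017,-0.0017,-0.0213,0.1]]}}

```text
time: 15.07
tool_pos: [0.4398, -0.0607, 0.1312]
tcp_rot: [0.06, 3.141, -0.0]
wrist_force: [0.9, -0.3, 0.3]
width: 0.185
grip_force: 29.8
```

Emit:
{"name": "drive_tool", "arguments": {"rows": [[0,0,6.04,-0.0063,-0.0132,0,0.1],[0,0,6.04,-0.0076,-0.0125,0,0.1],[0,0,6.04,-0.0089,-0.0116,0,0.1],[0,0,6.04,-0.0101,-0.0106,0,0.1],[0,0,6.04,-0.0111,-0.0095,0,0.1],[0,0,6.04,-0.0121,-0.0083,0,0.1],[0,0,6.04,-0.0129,-0.007,0,0.1]]}}

```text
time: 15.65
tool_pos: [0.4805, -0.1554, 0.13]
tcp_rot: [1.193, 2.906, 0.0]
wrist_force: [-0.0, 0.3, 0.4]
width: 0.184
grip_force: 29.9
```

Emit:
{"name": "drive_tool", "arguments": {"rows": [[0,0,6.05,-0.0135,-0.0056,0,0.1],[0,0,6.04,-0.014,-0.0041,0,0.1],[0,0,6.05,-0.0144,-0.0026,0,0.1],[0,0,6.04,-0.0146,-0.0011,0,0.1],[0,0,6.05,-0.0147,0.0004,0,0.1],[0,0,6.04,-0.0145,0.002,0,0.1],[0,0,6.05,-0.0142,0.0034,0,0.1],[0,0,0,0,0,0,0.1]]}}

```text
time: 16.32
tool_pos: [0.5217, -0.2512, 0.1303]
tcp_rot: [2.16, 2.279, -0.0]
wrist_force: [-0.1, -0.6, 0.0]
width: 0.182
grip_force: 29.9
```

Emit:
{"name": "drive_tool", "arguments": {"rows": [[0,0,0,0,0,0,0.1],[0,0,0,0,0,0,0.1],[0,0,0,0,0,0,0.1]]}}

```text
time: 16.57
tool_pos: [0.5202, -0.2482, 0.1297]
tcp_rot: [-2.154, -2.286, 0.0]
wrist_force: [1.1, 0.1, -0.0]
width: 0.18
grip_force: 29.9
```

```bash
python3 look.py pics/w7.png marking_case
python3 - <<'E'
from h import *
print(status.read_state()['tcp_rot'])
E
```

```text
marking_case 0.73 [216 100 392 269] c [ 0.5583 -0.2456] size [0.1501 0.1642] ang 3.3 mean [ 0.5665 -0.2287] [114 111 110]
16.6667 [ 0.5203 -0.2482  0.1298] 0.18051203734519353
[-2.15416211e+00 -2.28615852e+00  4.67930449e-05]
```

View pics/w7.png

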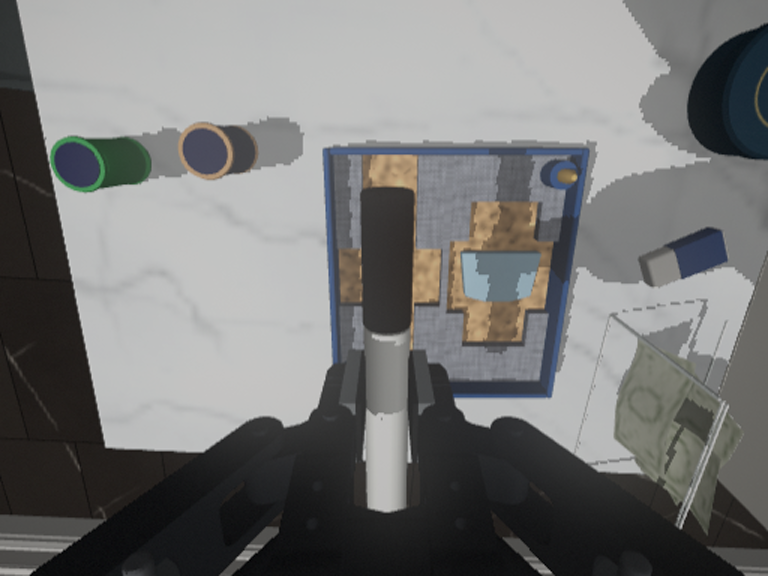

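Emit:
{"name": "drive_tool", "arguments": {"rows": [[0,0,0,0,0,0.02,0.1],[0,0,0,0,0,0.02,0.1],[0,0,0,0,0,0.02,0.1],[0,0,0,0,0,0.02,0.1],[0,0,0,0,0,0.012,0.1],[0,0,0,0,0,0.01,0.1],[0,0,0,0,0,0.01,0.1],[0,0,0,0,0,0.0105,0.1]]}}

```text
time: 17.33
tool_pos: [0.5214, -0.2492, 0.0074]
tcp_rot: [2.155, 2.284, 0.001]
wrist_force: [0.4, 0.5, -0.5]
width: 0.183
grip_force: 29.9
```

Emit:
{"name": "drive_tool", "arguments": {"rows": [[0,0,0,0,0,0,0.1],[0,0,0,0,0,0,0.3],[0,0,0,0,0,0,0.36],[0,0,0,0,0,0,0.36],[0,0,0,0,0,0,0.36]]}}

```text
time: 17.75
tool_pos: [0.5211, -0.2492, 0.0079]
tcp_rot: [2.156, 2.284, 0.0]
wrist_force: [-0.0, -0.3, -0.3]
width: 0.359
grip_force: 0.0
```

Emit:
{"name": "drive_tool", "arguments": {"rows": [[0,0,0,0,0,-0.015,0.36],[0,0,0,0,0,-0.025,0.36],[0,0,0,0,0,-0.035,0.36],[0,0,0,0,0,-0.035,0.36],[0,0,0,0,0,-0.0325,0.36],[0,0,0,0,0,0,0.36]]}}

```text
time: 18.25
tool_pos: [0.5255, -0.2515, 0.1588]
tcp_rot: [2.147, 2.275, 0.006]
wrist_force: [0.8, -0.5, 1.0]
width: 0.362
grip_force: 0.0
```

```bash
python3 look.py - marking_case marker_mid tailor_chalk;  python3 - <<'E'
from h import *
x,y=.594,.036
plan([(.55,-.1,.2,6,.5,5),(.58,.03,.2,10.5,.5,5)],(.521,-.2482,.15,3.4))
E
```

```text
marking_case 0.92 [212  91 369 246] c [ 0.5587 -0.2455] size [0.1493 0.1638] ang 3.4 mean [ 0.56   -0.2363] [120 115 112]
marker_mid 0.86 [240 107 262 232] c [ 0.5206 -0.2502] size [0.0187 0.1422] ang 3.1 mean [ 0.5203 -0.243 ] [125 123 121]
tailor_chalk 0.7 [296 157 345 185] c [ 0.5947 -0.2434] size [0.0522 0.0363] ang 3.1 mean [ 0.5948 -0.2424] [136 152 160]
18.45 [ 0.52   -0.2486  0.1491] 0.36070088694473773
1 x [0, 0, -0.52, 0.0292, 0.0075, -0.01, 0.5]
1 x [0, 0, -0.52, 0.0292, 0.0078, -0.01, 0.5]
1 x [0, 0, -0.52, 0.0291, 0.0081, -0.01, 0.5]
1 x [0, 0, -0.52, 0.029, 0.0084, -0.01, 0.5]
1 x [0, 0, -0.52, 0.029, 0.0086, -0.01, 0.5]
->  [ 0.55 -0.1   0.2 ] 6.0
1 x [0, 0, -0.9, 0.0252, 0.0087, 0.0, 0.5]
1 x [0, 0, -0.9, 0.0251, 0.0091, 0.0, 0.5]
1 x [0, 0, -0.9, 0.025, 0.0095, 0.0, 0.5]
1 x [0, 0, -0.9, 0.0248, 0.0098, 0.0, 0.5]
1 x [0, 0, -0.9, 0.0246, 0.0102, 0.0, 0.5]
->  [0.58 0.03 0.2 ] 10.5
```

Emit:
{"name": "drive_tool", "arguments": {"rows": [[0,0,-0.52,0.0292,0.0075,-0.01,0.5],[0,0,-0.52,0.0292,0.0078,-0.01,0.5],[0,0,-0.52,0.0291,0.0081,-0.01,0.5],[0,0,-0.52,0.029,0.0084,-0.01,0.5],[0,0,-0.52,0.029,0.0086,-0.01,0.5]]}}

```text
time: 18.87
tool_pos: [0.5484, -0.0993, 0.1977]
tcp_rot: [-2.101, -2.33, 0.003]
wrist_force: [0.4, 1.0, 0.8]
width: 0.506
grip_force: 0.0
```

Emit:
{"name": "drive_tool", "arguments": {"rows": [[0,0,-0.9,0.0252,0.0087,0,0.5],[0,0,-0.9,0.0251,0.0091,0,0.5],[0,0,-0.9,0.025,0.0095,0,0.5],[0,0,-0.9,0.0248,0.0098,0,0.5],[0,0,-0.9,0.0246,0.0102,0,0.5],[0,0,0,0,0,0,0.5],[0,0,0,0,0,0,0.5],[0,0,0,0,0,0,0.5]]}}

```text
time: 19.53
tool_pos: [0.5789, 0.0288, 0.198]
tcp_rot: [-2.009, -2.413, 0.004]
wrist_force: [0.5, 0.2, 0.7]
width: 0.502
grip_force: 0.0
```

```bash
python3 look.py pics/w8.png case_cover
```

```text
case_cover 0.74 [208  94 339 224] c [0.5961 0.0346] size [0.1521 0.1655] ang 10.6 mean [0.5951 0.0408] [ 62  82 115]
19.6333 [0.5793 0.0281 0.1988] 0.5011463143120207
```

View pics/w8.png

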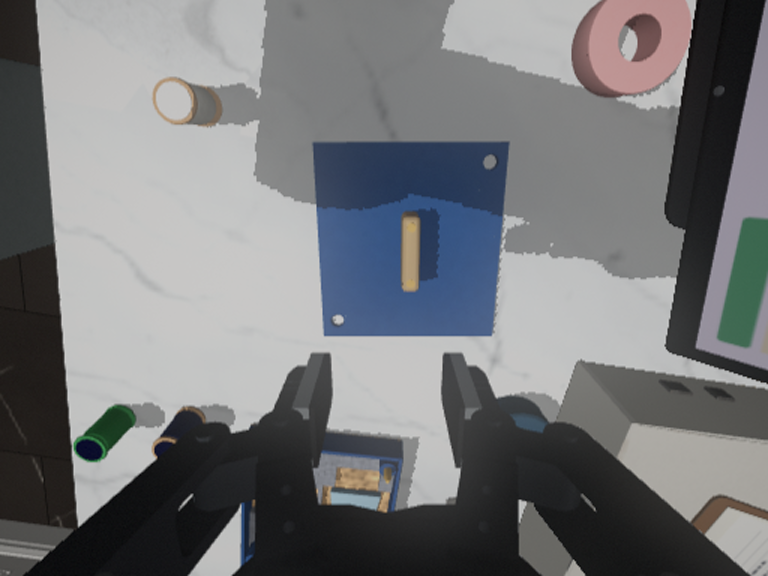

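Run:
```python
from h import *
p=cam('wrist');g=p['color'].min(2).astype(int)
q=[]
for u,v in((326,108),(225,213)):
    w=g[v-5:v+6,u-5:u+6];m=w>(w.min()+w.max())/2;ys,xs=np.nonzero(m);c=(u-5+xs.mean(),v-5+ys.mean());q.append(at(p,c,.0045));print(np.round(c,1),m.sum(),q[-1].round(4))
d=(q[0]-q[1])[:2];c=(q[0]+q[1])[:2]/2;print('cover',c.round(4),np.linalg.norm(d),np.degrees(np.arctan2(d[1],d[0]))-np.degrees(np.arctan2(134,124)))
```

```text
[325.4 106.9] 62 [0.6442 0.1112 0.0045]
[224.9 211.8] 36 [ 0.5481 -0.0418  0.0045]
cover [0.5962 0.0347] 0.1807171139370713 10.641292149920986
```

Run:
```python
from h import *
plan([(.5962,.0347,.05,10.6,.45,5),(.5962,.0347,.009,10.6,.45,4)],(.58,.03,.2,10.5))
```

```text
1 x [0, 0, -0.02, 0.0003, 0.0034, 0.03, 0.45]
1 x [0, 0, -0.02, 0.0003, 0.0033, 0.03, 0.45]
1 x [0, 0, -0.02, 0.0004, 0.0034, 0.03, 0.45]
1 x [0, 0, -0.02, 0.0003, 0.0033, 0.03, 0.45]
1 x [0, 0, -0.02, 0.0004, 0.0034, 0.03, 0.45]
->  [0.5962 0.0347 0.05  ] 10.6
1 x [0, 0, -0.0, -0.0, -0.0, 0.0103, 0.45]
1 x [0, 0, -0.0, -0.0, -0.0, 0.0102, 0.45]
1 x [0, 0, -0.0, -0.0, -0.0, 0.0103, 0.45]
1 x [0, 0, -0.0, -0.0, -0.0, 0.0102, 0.45]
->  [0.5962 0.0347 0.009 ] 10.6
```

Emit:
{"name": "drive_tool", "arguments": {"rows": [[0,0,-0.02,0.0003,0.0034,0.03,0.45],[0,0,-0.02,0.0003,0.0033,0.03,0.45],[0,0,-0.02,0.0004,0.0034,0.03,0.45],[0,0,-0.02,0.0003,0.0033,0.03,0.45],[0,0,-0.02,0.0004,0.0034,0.03,0.45]]}}

```text
time: 20.1
tool_pos: [0.5963, 0.0326, 0.0488]
tcp_rot: [2.01, 2.414, 0.001]
wrist_force: [0.6, 0.1, -0.5]
width: 0.451
grip_force: 0.0
```

Emit:
{"name": "drive_tool", "arguments": {"rows": [[0,0,0,0,0,0.0103,0.45],[0,0,0,0,0,0.0102,0.45],[0,0,0,0,0,0.0103,0.45],[0,0,0,0,0,0.0102,0.45],[0,0,0,0,0,0,0.4],[0,0,0,0,0,0,0.2],[0,0,0,0,0,0,0.05],[0,0,0,0,0,0,0.05]], "force": 70}}

```text
time: 20.77
tool_pos: [0.5974, 0.0339, 0.0102]
tcp_rot: [2.007, 2.414, 0.002]
wrist_force: [0.3, 0.5, -1.1]
width: 0.151
grip_force: 69.4
```

Emit:
{"name": "drive_tool", "arguments": {"rows": [[0,0,0,0,0,0,0.05],[0,0,0,0,0,0,0.05],[0,0,0,0,0,0,0.05],[0,0,0,0,0,0,0.05]]}}

```text
time: 21.1
tool_pos: [0.5973, 0.0339, 0.0101]
tcp_rot: [2.007, 2.415, 0.002]
wrist_force: [-0.0, -0.2, 6.3]
width: 0.15
grip_force: 70.4
```

Run:
```python
from h import *
plan([(.59,.02,.12,10.6,.05,6),(.5585,-.2456,.12,3.35,.05,12)],(.5962,.0347,.009,10.6))
```

```text
2 x [0, 0, -0.0, -0.0022, -0.0015, -0.0185, 0.05]
1 x [0, 0, -0.0, -0.0022, -0.0014, -0.0185, 0.05]
1 x [0, 0, -0.0, -0.0022, -0.0015, -0.0185, 0.05]
1 x [0, 0, -0.0, -0.0023, -0.0014, -0.0185, 0.05]
1 x [0, 0, -0.0, -0.0022, -0.0015, -0.0185, 0.05]
->  [0.59 0.02 0.12] 10.6
1 x [0, 0, 0.6, -0.0213, -0.0067, 0.0, 0.05]
1 x [0, 0, 0.6, -0.0213, -0.0064, 0.0, 0.05]
1 x [0, 0, 0.61, -0.0214, -0.0062, 0.0, 0.05]
1 x [0, 0, 0.6, -0.0215, -0.006, 0.0, 0.05]
1 x [0, 0, 0.61, -0.0215, -0.0057, 0.0, 0.05]
1 x [0, 0, 0.6, -0.0216, -0.0055, 0.0, 0.05]
1 x [0, 0, 0.61, -0.0217, -0.0053, 0.0, 0.05]
1 x [0, 0, 0.6, -0.0217, -0.0051, 0.0, 0.05]
1 x [0, 0, 0.61, -0.0218, -0.0048, 0.0, 0.05]
1 x [0, 0, 0.6, -0.0218, -0.0046, 0.0, 0.05]
1 x [0, 0, 0.61, -0.0218, -0.0044, 0.0, 0.05]
1 x [0, 0, 0.6, -0.0219, -0.0042, 0.0, 0.05]
->  [ 0.5585 -0.2456  0.12  ] 3.35
```

Emit:
{"name": "drive_tool", "arguments": {"rows": [[0,0,0,-0.0022,-0.0015,-0.0185,0.05],[0,0,0,-0.0022,-0.0015,-0.0185,0.05],[0,0,0,-0.0022,-0.0014,-0.0185,0.05],[0,0,0,-0.0022,-0.0015,-0.0185,0.05],[0,0,0,-0.0023,-0.0014,-0.0185,0.05],[0,0,0,-0.0022,-0.0015,-0.0185,0.05],[0,0,0,0,0,0,0.05]]}}

```text
time: 21.68
tool_pos: [0.5923, 0.0188, 0.1235]
tcp_rot: [2.006, 2.412, 0.006]
wrist_force: [0.7, 0.6, -1.7]
width: 0.15
grip_force: 69.3
```

Run:
```python
from h import *
p=cam('wrist');save(p,'pics/w9.png',k=1.5)
s=status.read_state();M=R.from_rotvec(s['tcp_rot']).as_matrix();print(s['tool_pos'],np.degrees(np.arctan2(M[1,1],M[0,1])),M[:2,2],s['wrist_force'],s['width'])
# hole positions in hand
g=p['color']
# w7 pin check
T=np.eye(4);T[:3,:3]=R.from_rotvec([-2.15416,-2.28616,0]).as_matrix();T[:3,3]=[.5205,-.2482,.1299];Tc=np.linalg.inv(T@np.array(p['mount']));K=p['intrinsics']
a=np.radians(3.35);c=np.array([.5585,-.2456])
for x,y,z in((62,67,42),(62,67,28),(75,82,28),(-75,82,28)):
    x,y,z=x/1e3,y/1e3,z/1e3;q=Tc@np.r_[c+[x*np.cos(a)-y*np.sin(a),x*np.sin(a)+y*np.cos(a)],z,1];q=K@[q[0],-q[1],-q[2]];print((q[:2]/q[2]*1.5).round(1))
im=cv2.imread('pics/w7.png')[140:220,530:610];im2=cv2.resize(im,None,fx=6,fy=6)
im3=cv2.resize(cv2.imread('pics/w9.png'),(640,480));cv2.imwrite('pics/mix.png',cv2.resize(np.hstack([im2,im3]),(800,343)))
```

```text
[0.5914552  0.01902398 0.12163772] 10.500962645928414 [ 4.09876753e-03 -1.68459407e-05] [ 0.45516871  0.69783117 -1.40168107] 0.1454708412343751
[572.6 175.1]
[562.1 173.1]
[589.2 145.4]
[320.3 144.8]
```

View pics/mix.png

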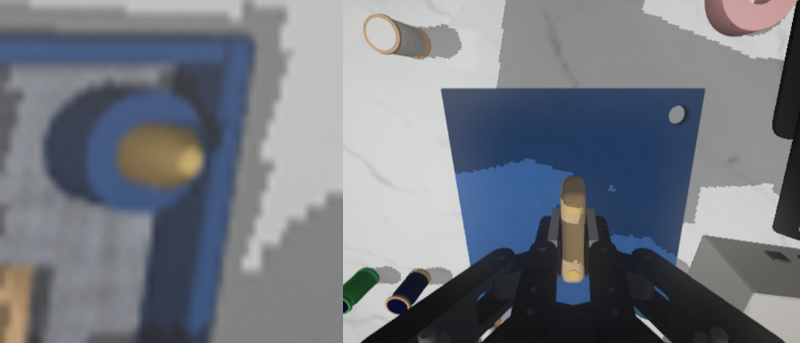

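Run:
```python
from h import *
p=cam('wrist');g=p['color'].min(2).astype(int)
u,v=374,129;w=g[v-11:v+12,u-11:u+12];m=(w>(w.min()+w.max())/2).astype(np.uint8)
n,l,st,ce=cv2.connectedComponentsWithStats(m);i=l[11,11];print(n,st[i],ce[i]+[u-11,v-11])
c=ce[i]+[u-11,v-11]
K=p['intrinsics'];T=np.array(p['mount']);d=np.linalg.inv(K)@[c[0],c[1],1];d=T[:3,:3]@[d[0],-d[1],-d[2]];o=T[:3,3]
for z in(.004,.0065,.009):print(z,(o+d*(z-o[2])/d[2]).round(4))
```

```text
2 [  2   0  18  21 276] [373.32246377 127.85144928]
0.004 [0.068  0.0601 0.004 ]
0.0065 [0.0677 0.0611 0.0065]
0.009 [0.0675 0.0622 0.009 ]
```

The cover is square in the grip: the visible hole measures (67.7, 61.1) mm in the tool frame against an expected (67, 62). The pin tip in the earlier crop is within about 1 mm of the prediction. I'll carry the cover over.

Run:
```python
from h import *
plan([(.559,-.2468,.1,3.35,.05,14)],(.59,.02,.12,10.6))
```

```text
1 x [0, 0, 0.52, -0.0183, -0.0057, 0.0014, 0.05]
1 x [0, 0, 0.52, -0.0184, -0.0055, 0.0014, 0.05]
1 x [0, 0, 0.52, -0.0184, -0.0053, 0.0014, 0.05]
1 x [0, 0, 0.52, -0.0185, -0.0052, 0.0014, 0.05]
1 x [0, 0, 0.52, -0.0185, -0.005, 0.0014, 0.05]
1 x [0, 0, 0.52, -0.0186, -0.0048, 0.0014, 0.05]
1 x [0, 0, 0.52, -0.0186, -0.0047, 0.0014, 0.05]
1 x [0, 0, 0.52, -0.0186, -0.0045, 0.0015, 0.05]
1 x [0, 0, 0.52, -0.0187, -0.0043, 0.0014, 0.05]
1 x [0, 0, 0.51, -0.0187, -0.0042, 0.0015, 0.05]
1 x [0, 0, 0.52, -0.0188, -0.004, 0.0014, 0.05]
1 x [0, 0, 0.51, -0.0188, -0.0039, 0.0015, 0.05]
1 x [0, 0, 0.52, -0.0188, -0.0037, 0.0014, 0.05]
1 x [0, 0, 0.51, -0.0189, -0.0035, 0.0015, 0.05]
->  [ 0.559  -0.2468  0.1   ] 3.35
```

Emit:
{"name": "drive_tool", "arguments": {"rows": [[0,0,0.52,-0.0183,-0.0057,0.0014,0.05],[0,0,0.52,-0.0184,-0.0055,0.0014,0.05],[0,0,0.52,-0.0184,-0.0053,0.0014,0.05],[0,0,0.52,-0.0185,-0.0052,0.0014,0.05],[0,0,0.52,-0.0185,-0.005,0.0014,0.05],[0,0,0.52,-0.0186,-0.0048,0.0014,0.05],[0,0,0.52,-0.0186,-0.0047,0.0014,0.05]]}}

```text
time: 22.37
tool_pos: [0.5725, -0.1145, 0.1072]
tcp_rot: [-2.082, -2.348, 0.003]
wrist_force: [-0.2, -0.0, -1.7]
width: 0.149
grip_force: 69.3
```

Emit:
{"name": "drive_tool", "arguments": {"rows": [[0,0,0.52,-0.0186,-0.0045,0.0015,0.05],[0,0,0.52,-0.0187,-0.0043,0.0014,0.05],[0,0,0.51,-0.0187,-0.0042,0.0015,0.05],[0,0,0.52,-0.0188,-0.004,0.0014,0.05],[0,0,0.51,-0.0188,-0.0039,0.0015,0.05],[0,0,0.52,-0.0188,-0.0037,0.0014,0.05],[0,0,0.51,-0.0189,-0.0035,0.0015,0.05],[0,0,0,0,0,0,0.05]]}}

```text
time: 23.03
tool_pos: [0.5567, -0.2498, 0.0969]
tcp_rot: [-2.158, -2.279, 0.004]
wrist_force: [0.1, -0.1, -2.0]
width: 0.149
grip_force: 69.3
```

Emit:
{"name": "drive_tool", "arguments": {"rows": [[0,0,0,0,0,0.012,0.05],[0,0,0,0,0,0.012,0.05],[0,0,0,0,0,0.012,0.05],[0,0,0,0,0,0.008,0.05],[0,0,0,0,0,0,0.05],[0,0,0,0,0,0,0.05],[0,0,0,0,0,0,0.05],[0,0,0,0,0,0,0.05]]}}

```text
time: 23.7
tool_pos: [0.5594, -0.2477, 0.0567]
tcp_rot: [2.156, 2.283, 0.001]
wrist_force: [0.5, -0.1, -1.6]
width: 0.149
grip_force: 69.3
```

Run:
```python
from h import *
import time
for i in range(4):
    p=cam('wrist' if i else 'top')
    s=status.read_state();M=R.from_rotvec(s['tcp_rot']).as_matrix();print(s['tool_pos'].round(4),np.degrees(np.arctan2(M[1,1],M[0,1])).round(2),M[:2,2].round(4),s['wrist_force'].round(1))
g=p['color'].min(2);print(p['color'].shape)
save(p,'pics/w10.png',(190,70,410,240),3.6)
```

```text
[ 0.5594 -0.2478  0.0568] 3.28 [ 0.0016 -0.0008] [ 0.6 -0.6 -1.8]
[ 0.5594 -0.2478  0.0569] 3.28 [ 0.0016 -0.0008] [-0.2  0.1 -1.7]
[ 0.5593 -0.2479  0.0568] 3.28 [ 0.0015 -0.0008] [ 0.2 -1.  -0.7]
[ 0.5591 -0.2478  0.0567] 3.27 [ 0.0013 -0.0006] [ 0.2  0.2 -1.4]
(384, 512, 3)
```

View pics/w10.png

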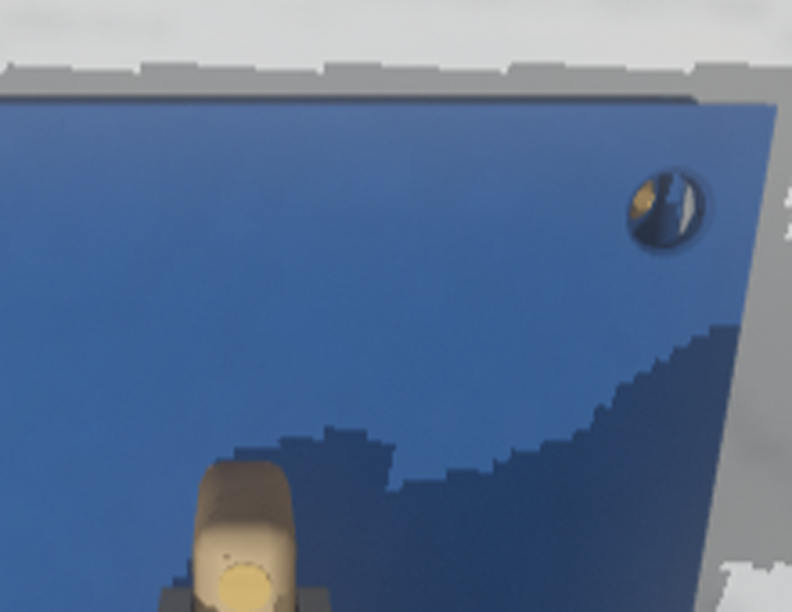

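Run:
```python
from h import *
p=cam('wrist');K=p['intrinsics'];T=np.array(p['mount'])
def tl(x,y,z):
    c=(190+(x+.5)/3.6-.5,70+(y+.5)/3.6-.5)
    d=np.linalg.inv(K)@[c[0],c[1],1];d=T[:3,:3]@[d[0],-d[1],-d[2]];o=T[:3,3];return (o+d*(z-o[2])/d[2])[:2].round(4)
print('hole top',tl(667,210,.004),'pin tip',tl(642,198,.0148),tl(636,203,.0148))
```

```text
hole top [0.068  0.0609] pin tip [0.0685 0.0613] [0.0678 0.0605]
```

The pin tip shows in the hole at (640,198), within 1 mm of the hole's centre. I'll lower it slowly.

Emit:
{"name": "drive_tool", "arguments": {"rows": [[0,0,0,0,0,0.002,0.05],[0,0,0,0,0,0.002,0.05],[0,0,0,0,0,0.002,0.05],[0,0,0,0,0,0.002,0.05],[0,0,0,0,0,0,0.05]]}}

```text
time: 24.37
tool_pos: [0.5581, -0.2473, 0.0471]
tcp_rot: [-2.156, -2.283, 0.001]
wrist_force: [-0.6, -0.5, -1.4]
width: 0.147
grip_force: 69.3
```

Emit:
{"name": "drive_tool", "arguments": {"rows": [[0,0,0,0,0,0.002,0.05],[0,0,0,0,0,0.002,0.05],[0,0,0,0,0,0.001,0.05],[0,0,0,0,0,0,0.05]]}}

```text
time: 24.7
tool_pos: [0.5583, -0.2474, 0.0425]
tcp_rot: [-2.157, -2.283, 0.0]
wrist_force: [0.2, 0.4, -0.4]
width: 0.146
grip_force: 69.3
```

Emit:
{"name": "drive_tool", "arguments": {"rows": [[0,0,0,0,0,0.002,0.05],[0,0,0,0,0,0.002,0.05],[0,0,0,0,0,0.001,0.05],[0,0,0,0,0,0,0.05],[0,0,0,0,0,0,0.05]]}}

```text
time: 25.12
tool_pos: [0.5587, -0.2476, 0.0381]
tcp_rot: [2.157, 2.284, 0.0]
wrist_force: [-1.3, 0.3, 0.1]
width: 0.149
grip_force: 69.6
```

Emit:
{"name": "drive_tool", "arguments": {"rows": [[0,0,0,0,0,0.0005,0.05],[0,0,0,0,0,0,0.2],[0,0,0,0,0,0,0.3],[0,0,0,0,0,0,0.4],[0,0,0,0,0,0,0.45],[0,0,0,0,0,0,0.45],[0,0,0,0,0,0,0.45]]}}

```text
time: 25.7
tool_pos: [0.5586, -0.2476, 0.0373]
tcp_rot: [-2.157, -2.284, 0.0]
wrist_force: [0.3, 0.7, -0.0]
width: 0.455
grip_force: 0.0
```

Emit:
{"name": "drive_tool", "arguments": {"rows": [[0,0,0,0,0,-0.015,0.45],[0,0,0,0,0,-0.03,0.45],[0,0,0,0,0,-0.035,0.45],[0,0,0,0,0,-0.035,0.45],[0,0,0,-0.02,0,-0.0325,0.45],[0,0,0,-0.03,0,-0.015,0.45],[0,0,0,0,0,0,0.45],[0,0,0,0,0,0,0.45]]}}

```text
time: 26.37
tool_pos: [0.5624, -0.2993, 0.2019]
tcp_rot: [2.157, 2.279, 0.001]
wrist_force: [-0.5, 0.9, 0.1]
width: 0.45
grip_force: 0.0
```

```bash
python3 look.py pics/w11.png case_cover navy_spool
python3 - <<'E'
import cv2
im=cv2.imread('pics/w11.png');print(im.shape)
E
```

```text
case_cover 0.91 [180  40 332 194] c [ 0.559  -0.2501] size [0.1656 0.1804] ang 3.3 mean [ 0.5583 -0.2423] [ 80 106 148]
navy_spool 0.92 [105  25 151  60] c [ 0.4302 -0.1757] size [0.0285 0.0431] ang 80.6 mean [ 0.4289 -0.1762] [103  97  97]
navy_spool 0.83 [36 32 89 71] c [ 0.3664 -0.187 ] size [0.0287 0.0528] ang 77.6 mean [ 0.3661 -0.1862] [67 91 80]
26.5167 [ 0.5604 -0.2964  0.1981] 0.45353487094421263
(576, 768, 3)
```

View pics/w11.png

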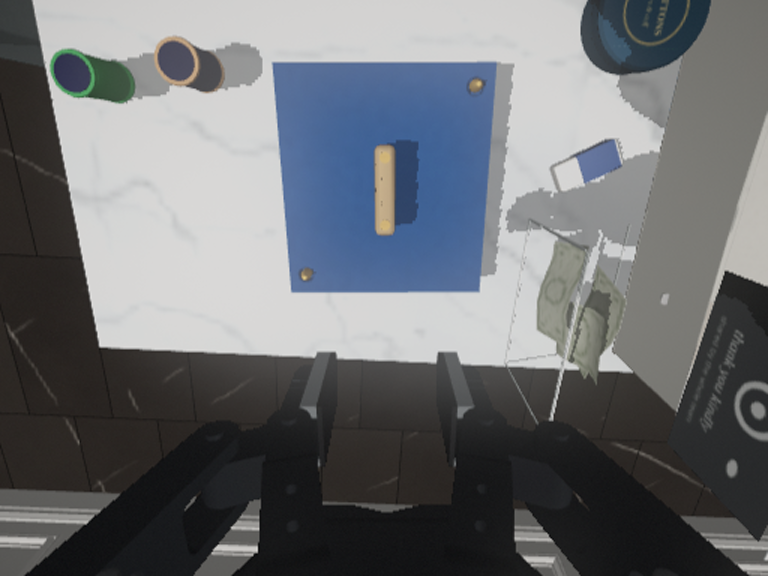

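The cover is seated: both brass pins show through its holes at (476,86) and (307,275), and it lies flat on the case. Next is the navy spool, the wooden-ended one at (180,62).

Run:
```python
from h import *
plan([(.43,-.173,.14,90,.6,14)],(.5619,-.2967,.2,3.35))
```

```text
1 x [0, 0, -6.19, 0.0094, -0.0089, 0.0043, 0.6]
1 x [0, 0, -6.19, 0.0103, -0.0078, 0.0043, 0.6]
1 x [0, 0, -6.19, 0.0111, -0.0067, 0.0043, 0.6]
1 x [0, 0, -6.19, 0.0117, -0.0054, 0.0043, 0.6]
1 x [0, 0, -6.19, 0.0122, -0.0042, 0.0043, 0.6]
1 x [0, 0, -6.19, 0.0126, -0.0028, 0.0043, 0.6]
1 x [0, 0, -6.19, 0.0128, -0.0014, 0.0043, 0.6]
1 x [0, 0, -6.19, 0.0129, -0.0, 0.0043, 0.6]
1 x [0, 0, -6.19, 0.0129, 0.0013, 0.0043, 0.6]
1 x [0, 0, -6.19, 0.0126, 0.0027, 0.0043, 0.6]
1 x [0, 0, -6.19, 0.0123, 0.0041, 0.0043, 0.6]
1 x [0, 0, -6.19, 0.0117, 0.0054, 0.0042, 0.6]
1 x [0, 0, -6.19, 0.0111, 0.0066, 0.0043, 0.6]
1 x [0, 0, -6.18, 0.0103, 0.0078, 0.0042, 0.6]
->  [ 0.43  -0.173  0.14 ] 90.0
```

Emit:
{"name": "drive_tool", "arguments": {"rows": [[0,0,-6.19,0.0094,-0.0089,0.0043,0.6],[0,0,-6.19,0.0103,-0.0078,0.0043,0.6],[0,0,-6.19,0.0111,-0.0067,0.0043,0.6],[0,0,-6.19,0.0117,-0.0054,0.0043,0.6],[0,0,-6.19,0.0122,-0.0042,0.0043,0.6],[0,0,-6.19,0.0126,-0.0028,0.0043,0.6],[0,0,-6.19,0.0128,-0.0014,0.0043,0.6]]}}

```text
time: 27.1
tool_pos: [0.494, -0.2336, 0.1677]
tcp_rot: [-1.151, -2.919, -0.001]
wrist_force: [0.1, 0.0, -0.6]
width: 0.601
grip_force: 0.0
```

Emit:
{"name": "drive_tool", "arguments": {"rows": [[0,0,-6.19,0.0129,0,0.0043,0.6],[0,0,-6.19,0.0129,0.0013,0.0043,0.6],[0,0,-6.19,0.0126,0.0027,0.0043,0.6],[0,0,-6.19,0.0123,0.0041,0.0043,0.6],[0,0,-6.19,0.0117,0.0054,0.0042,0.6],[0,0,-6.19,0.0111,0.0066,0.0043,0.6],[0,0,-6.18,0.0103,0.0078,0.0042,0.6],[0,0,0,0,0,0,0.6]]}}

```text
time: 27.77
tool_pos: [0.426, -0.1706, 0.1369]
tcp_rot: [0.004, -3.135, -0.005]
wrist_force: [-0.1, 0.7, 0.1]
width: 0.597
grip_force: 0.0
```

Emit:
{"name": "drive_tool", "arguments": {"rows": [[0,0,0,0,0,0,0.6],[0,0,0,0,0,0,0.6],[0,0,0,0,0,0,0.6],[0,0,0,0,0,0,0.6]]}}

```text
time: 28.1
tool_pos: [0.4305, -0.174, 0.1402]
tcp_rot: [0.004, 3.141, -0.0]
wrist_force: [-0.3, -0.4, -0.4]
width: 0.597
grip_force: 0.0
```

```bash
python3 look.py pics/w12.png navy_spool
python3 - <<'E'
from h import *
p=cam('wrist')
for m in masks_of(p,'navy_spool')[:2]:
    ys,xs=np.nonzero(m['mask'])
    for z in(0.,.046):
        q=np.array([at(p,(a,b),z)[:2] for a,b in zip(xs,ys)])
        print(round(m['score'],2),p['color'][m['mask']].mean(0).astype(int),z,'x',q[:,0].min().round(4),q[:,0].max().round(4),'y',q[:,1].min().round(4),q[:,1].max().round(4))
s=status.read_state();print(s['tool_pos'].round(4))
E
```

```text
navy_spool 0.87 [239 158 275 195] c [ 0.4166 -0.174 ] size [0.0367 0.0273] ang 6.7 mean [ 0.4164 -0.1739] [84 78 76]
navy_spool 0.8 [228  85 260 124] c [ 0.3536 -0.1848] size [0.0279 0.0273] ang 89.9 mean [ 0.3536 -0.1849] [68 85 76]
28.2 [ 0.4303 -0.174   0.1401] 0.6010527463991342
0.86 [69 85 77] 0.0 x 0.3388 0.3723 y -0.2035 -0.1703
0.86 [69 85 77] 0.046 x 0.3398 0.3679 y -0.1987 -0.1708
0.62 [90 83 81] 0.0 x 0.4078 0.4533 y -0.1915 -0.1571
0.62 [90 83 81] 0.046 x 0.3976 0.4357 y -0.1886 -0.1598
[ 0.4301 -0.1738  0.14  ]
```

Run:
```python
from h import *
a=np.radians(-7.2);c=np.array([.5743,.3435])+.042*np.array([np.cos(a),np.sin(a)]);print(c)
plan([(.4222,-.174,.021,90,.6,6),(.4222,-.174,.15,90,.2,5),(.5,0.0,.22,80,.2,8),(c[0],c[1],.2,80,.2,10)],(.43,-.173,.14,90))
```

```text
[0.61596882 0.338236  ]
2 x [0, 0, -0.0, 0.0013, -0.0002, 0.0198, 0.6]
1 x [0, 0, -0.0, 0.0013, -0.0001, 0.0199, 0.6]
1 x [0, 0, -0.0, 0.0013, -0.0002, 0.0198, 0.6]
1 x [0, 0, -0.0, 0.0013, -0.0001, 0.0199, 0.6]
1 x [0, 0, -0.0, 0.0013, -0.0002, 0.0198, 0.6]
->  [ 0.4222 -0.174   0.021 ] 90.0
5 x [0, 0, -0.0, -0.0, 0.0, -0.0258, 0.2]
->  [ 0.4222 -0.174   0.15  ] 90.0
1 x [0, 0, 1.25, -0.0097, 0.0217, -0.0087, 0.2]
1 x [0, 0, 1.25, -0.0093, 0.022, -0.0088, 0.2]
1 x [0, 0, 1.25, -0.0088, 0.0222, -0.0087, 0.2]
1 x [0, 0, 1.25, -0.0083, 0.0223, -0.0088, 0.2]
1 x [0, 0, 1.25, -0.0078, 0.0225, -0.0087, 0.2]
1 x [0, 0, 1.25, -0.0073, 0.0227, -0.0088, 0.2]
1 x [0, 0, 1.25, -0.0068, 0.0228, -0.0087, 0.2]
1 x [0, 0, 1.25, -0.0062, 0.023, -0.0088, 0.2]
->  [0.5  0.   0.22] 80.0
1 x [0, 0, -0.0, -0.0055, 0.0353, 0.002, 0.2]
1 x [0, 0, -0.0, -0.0056, 0.0353, 0.002, 0.2]
1 x [0, 0, -0.0, -0.0055, 0.0353, 0.002, 0.2]
1 x [0, 0, -0.0, -0.0056, 0.0353, 0.002, 0.2]
1 x [0, 0, -0.0, -0.0055, 0.0353, 0.002, 0.2]
1 x [0, 0, -0.0, -0.0056, 0.0353, 0.002, 0.2]
1 x [0, 0, -0.0, -0.0055, 0.0354, 0.002, 0.2]
1 x [0, 0, -0.0, -0.0056, 0.0353, 0.002, 0.2]
1 x [0, 0, -0.0, -0.0055, 0.0354, 0.002, 0.2]
1 x [0, 0, -0.0, -0.0056, 0.0353, 0.002, 0.2]
->  [0.616  0.3382 0.2   ] 80.0
```

Emit:
{"name": "drive_tool", "arguments": {"rows": [[0,0,0,0.0013,-0.0002,0.0198,0.6],[0,0,0,0.0013,-0.0002,0.0198,0.6],[0,0,0,0.0013,-0.0001,0.0199,0.6],[0,0,0,0.0013,-0.0002,0.0198,0.6],[0,0,0,0.0013,-0.0001,0.0199,0.6],[0,0,0,0.0013,-0.0002,0.0198,0.6],[0,0,0,0,0,0,0.6],[0,0,0,0,0,0,0.4]], "force": 35}}

```text
time: 28.97
tool_pos: [0.4209, -0.1741, 0.02]
tcp_rot: [-0.003, -3.139, -0.002]
wrist_force: [-0.4, 0.4, 0.4]
width: 0.475
grip_force: 0.0
```

Emit:
{"name": "drive_tool", "arguments": {"rows": [[0,0,0,0,0,0,0.2],[0,0,0,0,0,0,0.2],[0,0,0,0,0,0,0.2],[0,0,0,0,0,0,0.2],[0,0,0,0,0,0,0.2]]}}

```text
time: 29.38
tool_pos: [0.4227, -0.1749, 0.0217]
tcp_rot: [0.002, 3.14, -0.001]
wrist_force: [0.1, 0.9, 3.5]
width: 0.318
grip_force: 34.6
```

Emit:
{"name": "drive_tool", "arguments": {"rows": [[0,0,0,0,0,-0.0258,0.2],[0,0,0,0,0,-0.0258,0.2],[0,0,0,0,0,-0.0258,0.2],[0,0,0,0,0,-0.0258,0.2],[0,0,0,0,0,-0.0258,0.2]]}}

```text
time: 29.8
tool_pos: [0.4218, -0.1744, 0.1514]
tcp_rot: [0.002, 3.141, -0.0]
wrist_force: [0.6, -0.0, -0.2]
width: 0.319
grip_force: 34.6
```

Run:
```python
from h import *
plan([(.53,.33,.2,80,.2,8)],(.5,0,.22,80))
```

```text
4 x [0, 0, -0.0, 0.0035, 0.0413, 0.0025, 0.2]
1 x [0, 0, -0.0, 0.0034, 0.0412, 0.0025, 0.2]
1 x [0, 0, -0.0, 0.0035, 0.0413, 0.0025, 0.2]
1 x [0, 0, -0.0, 0.0034, 0.0412, 0.0025, 0.2]
1 x [0, 0, -0.0, 0.0035, 0.0413, 0.0025, 0.2]
->  [0.53 0.33 0.2 ] 80.0
```

Emit:
{"name": "drive_tool", "arguments": {"rows": [[0,0,1.25,-0.0097,0.0217,-0.0087,0.2],[0,0,1.25,-0.0093,0.022,-0.0088,0.2],[0,0,1.25,-0.0088,0.0222,-0.0087,0.2],[0,0,1.25,-0.0083,0.0223,-0.0088,0.2],[0,0,1.25,-0.0078,0.0225,-0.0087,0.2],[0,0,1.25,-0.0073,0.0227,-0.0088,0.2],[0,0,1.25,-0.0068,0.0228,-0.0087,0.2],[0,0,1.25,-0.0062,0.023,-0.0088,0.2]]}}

```text
time: 30.47
tool_pos: [0.5002, 0.0005, 0.2206]
tcp_rot: [0.277, 3.129, -0.0]
wrist_force: [0.3, -1.0, -0.2]
width: 0.319
grip_force: 34.6
```

Emit:
{"name": "drive_tool", "arguments": {"rows": [[0,0,0,0.0035,0.0413,0.0025,0.2],[0,0,0,0.0035,0.0413,0.0025,0.2],[0,0,0,0.0035,0.0413,0.0025,0.2],[0,0,0,0.0035,0.0413,0.0025,0.2],[0,0,0,0.0034,0.0412,0.0025,0.2],[0,0,0,0.0035,0.0413,0.0025,0.2],[0,0,0,0.0034,0.0412,0.0025,0.2],[0,0,0,0.0035,0.0413,0.0025,0.2]]}}

```text
time: 31.13
tool_pos: [0.5301, 0.3314, 0.2]
tcp_rot: [0.276, 3.129, 0.0]
wrist_force: [2.1, -0.1, -1.0]
width: 0.319
grip_force: 34.6
```

Emit:
{"name": "drive_tool", "arguments": {"rows": [[0,0,0,0,0,0,0.2],[0,0,0,0,0,0,0.2],[0,0,0,0,0,0,0.2],[0,0,0,0,0,0,0.2]]}}

```text
time: 31.47
tool_pos: [0.5303, 0.3282, 0.1999]
tcp_rot: [-0.277, -3.129, 0.001]
wrist_force: [-0.4, -0.2, -0.8]
width: 0.319
grip_force: 34.7
```

```bash
python3 look.py pics/w13.png sewing_tray tape_measure
python3 - <<'E'
from h import *
p=cam('wrist');T=np.linalg.inv(p['T']);K=p['intrinsics'];im=cv2.resize(p['color'][:,:,::-1],None,fx=1.5,fy=1.5)
c=np.array([.5743,.3435]);a=np.radians(-7.2)
def pr(x,y,z):
    w=np.r_[c+[x*np.cos(a)-y*np.sin(a),x*np.sin(a)+y*np.cos(a)],z,1];q=T@w;q=K@[q[0],-q[1],-q[2]];return q[:2]/q[2]*1.5
def poly(P,z):cv2.polylines(im,[np.int32([pr(x/1e3,y/1e3,z) for x,y in P])],True,(0,0,255),1)
poly([(-75,-82),(75,-82),(75,82),(-75,82)],.014);poly([(-54.5,-45),(-5.5,-45),(-5.5,45),(-54.5,45)],.014)
poly([(42+22.5*np.cos(t),22.5*np.sin(t)) for t in np.arange(0,6.3,.2)],.014)
cv2.imwrite('pics/w13o.png',im)
E
```

```text
sewing_tray 0.87 [202 133 342 248] c [0.5719 0.3421] size [0.1646 0.1518] ang 82.6 mean [0.5571 0.3489] [120 118 117]
sewing_tray 0.26 [220   2 265  82] c [0.3917 0.3377] size [0.0394 0.0721] ang 65.2 mean [0.392  0.3378] [152 133  83]
tape_measure 0.73 [219   1 266  80] c [0.3988 0.3382] size [0.0342 0.0635] ang 65.1 mean [0.3988 0.3385] [152 134  85]
31.6167 [0.5306 0.3279 0.2002] 0.31936897635893496
```

View pics/w13o.png

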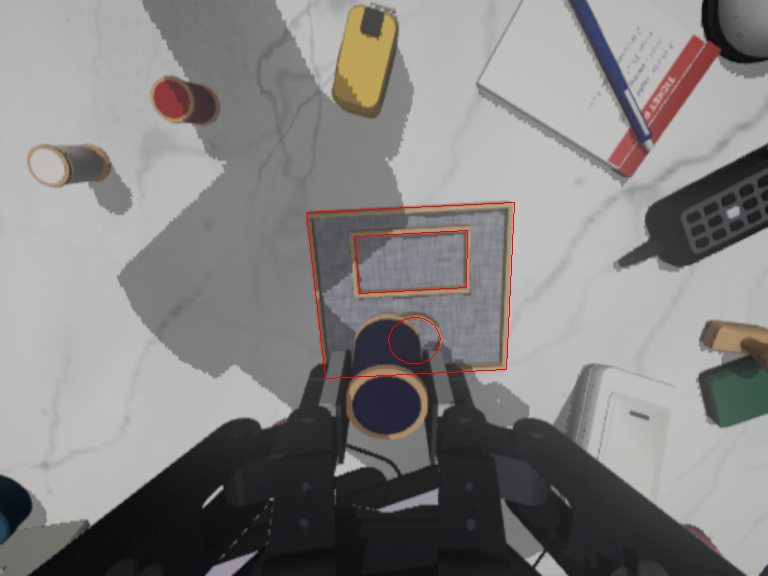

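Run:
```python
from h import *
s=cam('scene');w=cam('wrist')
T=np.eye(4);yt=np.radians(10.5);T[:3,:3]=np.c_[[np.cos(yt+np.pi/2),np.sin(yt+np.pi/2),0],[np.cos(yt),np.sin(yt),0],[0,0,-1]];T[:3,3]=[.5797,.0295,.1995]
p8=dict(intrinsics=w['intrinsics'],T=T@np.array(w['mount']))
o1,d1=ray(p8,(445,233));o2,d2=ray(s,(220,130.7))
A=np.c_[d1,-d2];t=np.linalg.lstsq(A,o2-o1,rcond=None)[0];print(o1+d1*t[0],o2+d2*t[1])
# lower-left corner in scene, assume same height
z=(o1+d1*t[0])[2];print(at(s,(113,174.5),z))
save(s,'pics/s2.png',k=1.5)
for z in(0.05,.1,.15):print(z,at(p8,(457,0),z),at(p8,(445,143),z))
plan([(.6147,.3377,.1,80,.2,7),(.6147,.3377,.027,80,.2,6)],(.53,.33,.2,80))
```

```text
[ 0.82411496 -0.00562366  0.03389963] [ 0.82413692 -0.0055676   0.03389655]
[0.74021185 0.36460497 0.03389963]
0.05 [0.72652207 0.22414497 0.05      ] [0.76776435 0.10070641 0.05      ]
0.1 [0.69872113 0.20515655 0.1       ] [0.73290661 0.10283905 0.1       ]
0.15 [0.67092019 0.18616812 0.15      ] [0.69804888 0.10497169 0.15      ]
4 x [0, 0, -0.0, -0.0117, 0.0032, 0.0143, 0.2]
1 x [0, 0, -0.0, -0.0118, 0.0032, 0.0143, 0.2]
1 x [0, 0, -0.0, -0.0117, 0.0031, 0.0142, 0.2]
1 x [0, 0, -0.0, -0.0118, 0.0032, 0.0143, 0.2]
->  [0.6147 0.3377 0.1   ] 80.0
2 x [0, 0, -0.0, 0.0, -0.0, 0.0122, 0.2]
1 x [0, 0, -0.0, 0.0, -0.0, 0.0121, 0.2]
1 x [0, 0, -0.0, 0.0, -0.0, 0.0122, 0.2]
1 x [0, 0, -0.0, 0.0, -0.0, 0.0121, 0.2]
1 x [0, 0, -0.0, 0.0, -0.0, 0.0122, 0.2]
->  [0.6147 0.3377 0.027 ] 80.0
```

View pics/s2.png

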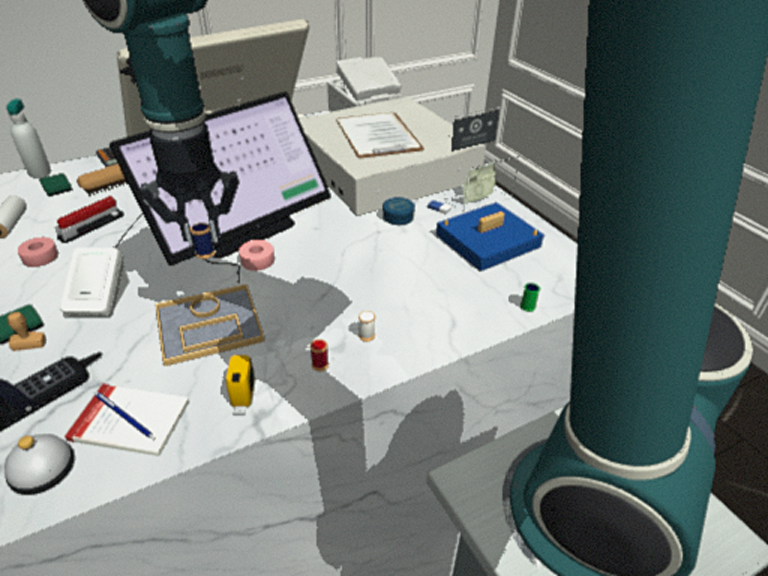

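The scene view shows the cover flat on the case and the spool held upright. The monitor's edge is at about x = 0.74, clear of the gripper. I'll place the spool.

Emit:
{"name": "drive_tool", "arguments": {"rows": [[0,0,0,-0.0117,0.0032,0.0143,0.2],[0,0,0,-0.0117,0.0032,0.0143,0.2],[0,0,0,-0.0117,0.0032,0.0143,0.2],[0,0,0,-0.0117,0.0032,0.0143,0.2],[0,0,0,-0.0118,0.0032,0.0143,0.2],[0,0,0,-0.0117,0.0031,0.0142,0.2],[0,0,0,-0.0118,0.0032,0.0143,0.2],[0,0,0,0,0,0,0.2]]}}

```text
time: 32.43
tool_pos: [0.6152, 0.3354, 0.0962]
tcp_rot: [-0.278, -3.126, 0.004]
wrist_force: [0.4, -0.1, -0.9]
width: 0.321
grip_force: 34.7
```

Emit:
{"name": "drive_tool", "arguments": {"rows": [[0,0,0,0,0,0.0122,0.2],[0,0,0,0,0,0.0122,0.2],[0,0,0,0,0,0.0122,0.2],[0,0,0,0,0,0.0122,0.2],[0,0,0,0,0,0.0122,0.2],[0,0,0,0,0,0.012,0.2],[0,0,0,0,0,0.001,0.2],[0,0,0,0,0,0,0.2]]}}

```text
time: 33.1
tool_pos: [0.6145, 0.3367, 0.0246]
tcp_rot: [-0.275, -3.128, 0.002]
wrist_force: [0.5, -0.2, -0.1]
width: 0.315
grip_force: 36.9
```

Emit:
{"name": "drive_tool", "arguments": {"rows": [[0,0,0,0,0,0,0.4],[0,0,0,0,0,0,0.5],[0,0,0,0,0,0,0.55],[0,0,0,0,0,0,0.55],[0,0,0,0,0,0,0.55]]}}

```text
time: 33.52
tool_pos: [0.6153, 0.3369, 0.0262]
tcp_rot: [0.276, 3.129, 0.0]
wrist_force: [0.1, 0.6, 0.7]
width: 0.552
grip_force: 0.0
```

Emit:
{"name": "drive_tool", "arguments": {"rows": [[0,0,0,0,0,-0.02,0.55],[0,0,0,0,0,-0.03,0.55],[0,0,0,0,0,-0.03,0.55],[0,0,0,0,0,-0.03,0.55],[0,0,0,0,0,-0.03,0.55]]}}

```text
time: 33.93
tool_pos: [0.615, 0.3367, 0.1673]
tcp_rot: [-0.276, -3.129, 0.0]
wrist_force: [1.0, 0.2, -0.6]
width: 0.548
grip_force: 0.0
```

Run:
```python
from h import *
plan([(.41,.34,.17,62.5,.7,7)],(.6147,.3377,.166,80))
```

```text
1 x [0, 0, 2.5, 0.0289, -0.0048, -0.0006, 0.7]
1 x [0, 0, 2.5, 0.0286, -0.006, -0.0006, 0.7]
1 x [0, 0, 2.5, 0.0283, -0.0072, -0.0006, 0.7]
1 x [0, 0, 2.5, 0.028, -0.0085, -0.0006, 0.7]
1 x [0, 0, 2.5, 0.0276, -0.0097, -0.0005, 0.7]
1 x [0, 0, 2.5, 0.0271, -0.0109, -0.0006, 0.7]
1 x [0, 0, 2.5, 0.0267, -0.012, -0.0005, 0.7]
->  [0.41 0.34 0.17] 62.5
```

Emit:
{"name": "drive_tool", "arguments": {"rows": [[0,0,2.5,0.0289,-0.0048,-0.0006,0.7],[0,0,2.5,0.0286,-0.006,-0.0006,0.7],[0,0,2.5,0.0283,-0.0072,-0.0006,0.7],[0,0,2.5,0.028,-0.0085,-0.0006,0.7],[0,0,2.5,0.0276,-0.0097,-0.0005,0.7],[0,0,2.5,0.0271,-0.0109,-0.0006,0.7],[0,0,2.5,0.0267,-0.012,-0.0005,0.7],[0,0,0,0,0,0,0.7]]}}

```text
time: 34.6
tool_pos: [0.4054, 0.3388, 0.1695]
tcp_rot: [-0.748, -3.048, 0.003]
wrist_force: [-0.1, -0.0, -0.3]
width: 0.696
grip_force: 0.0
```

Emit:
{"name": "drive_tool", "arguments": {"rows": [[0,0,0,0,0,0,0.7],[0,0,0,0,0,0,0.7],[0,0,0,0,0,0,0.7],[0,0,0,0,0,0,0.7]]}}

```text
time: 34.93
tool_pos: [0.4116, 0.3397, 0.1701]
tcp_rot: [0.75, 3.05, 0.001]
wrist_force: [0.1, -0.1, -0.2]
width: 0.703
grip_force: 0.0
```

```bash
python3 look.py pics/w14.png tape_measure navy_spool sewing_tray
python3 - <<'E'
from h import *
p=cam('wrist')
save(p,'pics/w14c.png',(150,40,380,384),1.7)
E
```

```text
tape_measure 0.97 [231 124 267 201] c [0.388  0.3434] size [0.0318 0.0742] ang 63.0 mean [0.3898 0.3426] [166 146  96]
navy_spool 0.6 [314 298 323 317] c [0.5841 0.3321] size [0.005  0.0311] ang 80.1 mean [0.5837 0.332 ] [34 32 36]
navy_spool 0.39 [130 196 170 236] c [0.392  0.2209] size [0.0284 0.0522] ang 23.2 mean [0.3928 0.221 ] [83 54 50]
sewing_tray 0.96 [239 205 388 337] c [0.5702 0.3432] size [0.1635 0.1555] ang 83.1 mean [0.552  0.3384] [105 101  97]
35.1333 [0.411  0.3394 0.1697] 0.697655267264326
```

View pics/w14c.png

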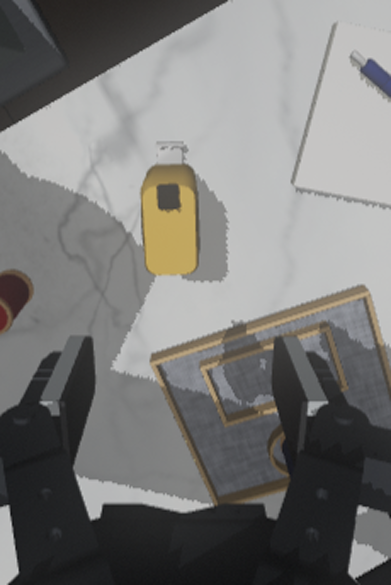

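Fingers and tape are aligned: the yellow case is at crop (170,225), the tab end points up (away from the tray), and the spool is in the cup at the lower right.

Run:
```python
from h import *
p=cam('wrist');f=lambda x,y,z:at(p,(150+(x+.5)/1.7-.5,40+(y+.5)/1.7-.5),z)[:2]
u=np.array([np.cos(np.radians(-27)),np.sin(np.radians(-27))]);v=np.array([-u[1],u[0]])
m=masks_of(p,'tape_measure')[0]['mask'];ys,xs=np.nonzero(m)
c=p['color'].astype(int);Y=m&(c[:,:,0]-c[:,:,2]>60);ys,xs=np.nonzero(Y);print(xs.min(),xs.max(),ys.min(),ys.max())
q=np.array([at(p,(a,b),.056)[:2] for a,b in zip(xs,ys)]);r=cv2.minAreaRect(q.astype(np.float32));print(r)
print('along u',(q@u).min(),(q@u).max(),'v',np.percentile(q@v,[1,50,99]))
e=(q@u).max()-.036+.007; w=np.mean(np.percentile(q@v,[1,99]));print('TCP',e*u+w*v)
print('tab end', f(172,143,.005)@u, 'expected', (q@u).max()-.073)
s=status.read_state();print(s['tool_pos'])
```

```text
233 265 144 201
((0.3962448239326477, 0.3384040892124176), (0.029554905369877815, 0.056957416236400604), 64.31548309326172)
along u 0.17114648536765198 0.22790883459347228 v [0.46701385 0.48112707 0.4954691 ]
TCP [0.39570813 0.33848657]
tab end 0.15825979284447947 expected 0.15490883459347227
[0.41065457 0.33941579 0.16970931]
```

Run:
```python
from h import *
a=np.radians(-7.3);c=np.array([.573,.343]);R2=np.array([[np.cos(a),-np.sin(a)],[np.sin(a),np.cos(a)]]);t=c+R2@[-.030,-.007];print(t)
plan([(.396,.3385,.026,63.6,.7,7),(.41,.3385,.15,50,.2,6),(t[0],t[1],.15,-7.3,.2,9),(t[0],t[1],.0315,-7.3,.2,8)],(.41,.34,.17,62.5))
```

```text
[0.54235371 0.33986868]
4 x [0, 0, -0.16, 0.0017, -0.0011, 0.0206, 0.7]
1 x [0, 0, -0.15, 0.0017, -0.0011, 0.0205, 0.7]
1 x [0, 0, -0.16, 0.0016, -0.0011, 0.0205, 0.7]
1 x [0, 0, -0.15, 0.0017, -0.0011, 0.0206, 0.7]
->  [0.396  0.3385 0.026 ] 63.6
1 x [0, 0, 2.27, -0.0021, 0.001, -0.0207, 0.2]
1 x [0, 0, 2.27, -0.002, 0.0011, -0.0207, 0.2]
1 x [0, 0, 2.26, -0.002, 0.0012, -0.0207, 0.2]
1 x [0, 0, 2.27, -0.002, 0.0013, -0.0206, 0.2]
1 x [0, 0, 2.26, -0.0019, 0.0014, -0.0207, 0.2]
1 x [0, 0, 2.27, -0.0018, 0.0014, -0.0206, 0.2]
->  [0.41   0.3385 0.15  ] 50.0
1 x [0, 0, 6.37, -0.0112, 0.0096, -0.0, 0.2]
1 x [0, 0, 6.37, -0.01, 0.0107, -0.0, 0.2]
1 x [0, 0, 6.37, -0.0088, 0.0118, -0.0, 0.2]
1 x [0, 0, 6.36, -0.0074, 0.0127, -0.0, 0.2]
1 x [0, 0, 6.37, -0.006, 0.0135, -0.0, 0.2]
1 x [0, 0, 6.36, -0.0044, 0.014, -0.0, 0.2]
1 x [0, 0, 6.37, -0.0029, 0.0144, -0.0, 0.2]
1 x [0, 0, 6.36, -0.0012, 0.0147, -0.0, 0.2]
1 x [0, 0, 6.37, 0.0004, 0.0147, -0.0, 0.2]
->  [0.5424 0.3399 0.15  ] -7.3
7 x [0, 0, -0.0, -0.0, 0.0, 0.0148, 0.2]
1 x [0, 0, -0.0, -0.0, 0.0, 0.0149, 0.2]
->  [0.5424 0.3399 0.0315] -7.3
```

Emit:
{"name": "drive_tool", "arguments": {"rows": [[0,0,-0.16,0.0017,-0.0011,0.0206,0.7],[0,0,-0.16,0.0017,-0.0011,0.0206,0.7],[0,0,-0.16,0.0017,-0.0011,0.0206,0.7],[0,0,-0.16,0.0017,-0.0011,0.0206,0.7],[0,0,-0.15,0.0017,-0.0011,0.0205,0.7],[0,0,-0.16,0.0016,-0.0011,0.0205,0.7],[0,0,-0.15,0.0017,-0.0011,0.0206,0.7],[0,0,0,0,0,0,0.5]], "force": 50}}

```text
time: 35.95
tool_pos: [0.393, 0.3355, 0.0217]
tcp_rot: [-0.718, -3.053, 0.01]
wrist_force: [-1.1, -0.0, -1.2]
width: 0.575
grip_force: 0.0
```

Emit:
{"name": "drive_tool", "arguments": {"rows": [[0,0,0,0,0,0,0.3],[0,0,0,0,0,0,0.2],[0,0,0,0,0,0,0.2],[0,0,0,0,0,0,0.2],[0,0,0,0,0,0,0.2],[0,0,0,0,0,0,0.2]]}}

```text
time: 36.45
tool_pos: [0.3969, 0.3384, 0.0267]
tcp_rot: [0.719, 3.057, 0.002]
wrist_force: [0.5, -0.6, -1.5]
width: 0.359
grip_force: 53.1
```

Emit:
{"name": "drive_tool", "arguments": {"rows": [[0,0,2.27,-0.0021,0.001,-0.0207,0.2],[0,0,2.27,-0.002,0.0011,-0.0207,0.2],[0,0,2.26,-0.002,0.0012,-0.0207,0.2],[0,0,2.27,-0.002,0.0013,-0.0206,0.2],[0,0,2.26,-0.0019,0.0014,-0.0207,0.2],[0,0,2.27,-0.0018,0.0014,-0.0206,0.2]]}}

```text
time: 36.95
tool_pos: [0.4104, 0.3379, 0.1512]
tcp_rot: [1.079, 2.95, 0.0]
wrist_force: [1.2, -0.4, -1.2]
width: 0.363
grip_force: 53.1
```

Emit:
{"name": "drive_tool", "arguments": {"rows": [[0,0,6.37,-0.0112,0.0096,0,0.2],[0,0,6.37,-0.01,0.0107,0,0.2],[0,0,6.37,-0.0088,0.0118,0,0.2],[0,0,6.36,-0.0074,0.0127,0,0.2],[0,0,6.37,-0.006,0.0135,0,0.2],[0,0,6.36,-0.0044,0.014,0,0.2],[0,0,6.37,-0.0029,0.0144,0,0.2],[0,0,6.36,-0.0012,0.0147,0,0.2]]}}

```text
time: 37.62
tool_pos: [0.5287, 0.339, 0.15]
tcp_rot: [-2.247, -2.196, 0.0]
wrist_force: [-0.4, 0.6, -1.3]
width: 0.36
grip_force: 53.2
```

Emit:
{"name": "drive_tool", "arguments": {"rows": [[0,0,6.37,0.0004,0.0147,0,0.2],[0,0,0,0,0,0,0.2],[0,0,0,0,0,0,0.2],[0,0,0,0,0,0,0.2],[0,0,0,0,0,0,0.2]]}}

```text
time: 38.03
tool_pos: [0.5418, 0.3391, 0.1497]
tcp_rot: [-2.358, -2.076, 0.001]
wrist_force: [0.2, -0.1, -1.9]
width: 0.36
grip_force: 53.0
```

```bash
python3 look.py - sewing_tray navy_spool
python3 - <<'E'
from h import *
p=cam('wrist');T=np.array(p['mount']);K=p['intrinsics']
for m in masks_of(p,'tape_measure')[:1]:
    ys,xs=np.nonzero(m['mask']);o=T[:3,3];P=[]
    for a,b in zip(xs,ys):
        d=np.linalg.inv(K)@[a,b,1];d=T[:3,:3]@[d[0],-d[1],-d[2]];P.append((o+d*(-.03-o[2])/d[2])[:2])
    print('tape in tool @top',m['score'],cv2.minAreaRect(np.float32(P)),np.min(P,0),np.max(P,0))
E
```

```text
sewing_tray 0.97 [211  89 371 240] c [0.5746 0.3431] size [0.1631 0.1499] ang 82.8 mean [0.5804 0.3616] [121 119 118]
navy_spool 0.56 [312 157 350 196] c [0.6092 0.3412] size [0.0277 0.0433] ang 39.7 mean [0.6099 0.3418] [61 56 56]
navy_spool 0.24 [223 166 290 328] c [0.5329 0.2673] size [0.1875 0.0675] ang 83.5 mean [0.5332 0.2668] [125 107  62]
38.1833 [0.5421 0.3393 0.1499] 0.3604755004936306
tape in tool @top 0.71 ((0.012958120554685593, 0.0001371791586279869), (0.030340710654854774, 0.08555127680301666), 89.95799255371094) [-0.02982352 -0.0150381 ] [0.05573621 0.01532599]
```

The tape's far end measures -30 mm in the tool frame, as expected. I'll lower it into the pocket.

Emit:
{"name": "drive_tool", "arguments": {"rows": [[0,0,0,0,0.0007,0.02,0.2],[0,0,0,0,0,0.02,0.2],[0,0,0,0,0,0.02,0.2],[0,0,0,0,0,0.02,0.2],[0,0,0,0,0,0.015,0.2],[0,0,0,0,0,0.01,0.2],[0,0,0,0,0,0.008,0.2],[0,0,0,0,0,0.0055,0.2]]}}

```text
time: 38.95
tool_pos: [0.5433, 0.3391, 0.0307]
tcp_rot: [-2.36, -2.074, 0.001]
wrist_force: [0.5, -0.2, -0.9]
width: 0.358
grip_force: 53.1
```

Emit:
{"name": "drive_tool", "arguments": {"rows": [[0,0,0,0,0,0.0005,0.2],[0,0,0,0,0,0,0.2],[0,0,0,0,0,0,0.4],[0,0,0,0,0,0,0.52],[0,0,0,0,0,0,0.52],[0,0,0,0,0,0,0.52]]}}

```text
time: 39.45
tool_pos: [0.5441, 0.3395, 0.0318]
tcp_rot: [2.36, 2.074, 0.003]
wrist_force: [0.3, -0.5, -0.3]
width: 0.517
grip_force: 0.0
```

Emit:
{"name": "drive_tool", "arguments": {"rows": [[0,0,0,0,0,-0.015,0.52],[0,0,0,0,0,-0.03,0.52],[0,0,0,0,0,-0.035,0.52],[0,0,0,0,0,-0.035,0.52],[0,0,0,-0.01,0,-0.035,0.52],[0,0,0,-0.03,0,-0.02,0.52],[0,0,0,-0.03,0,0,0.52],[0,0,0,0,0,0,0.52]]}}

```text
time: 40.12
tool_pos: [0.5352, 0.2664, 0.204]
tcp_rot: [2.359, 2.07, 0.004]
wrist_force: [0.4, -0.2, -0.2]
width: 0.519
grip_force: 0.0
```

Emit:
{"name": "drive_tool", "arguments": {"rows": [[0,0,0,0,0,0,0.52],[0,0,0,0,0,0,0.52],[0,0,0,0,0,0,0.52],[0,0,0,0,0,0,0.52]]}}

```text
time: 40.45
tool_pos: [0.5342, 0.2704, 0.2001]
tcp_rot: [-2.359, -2.074, 0.002]
wrist_force: [0.8, -0.8, -0.8]
width: 0.521
grip_force: 0.0
```

```bash
python3 look.py - sewing_tray navy_spool tape_measure red_spool white_spool
python3 - <<'E'
from h import *
p=cam('wrist');a=np.radians(-7.2);c=np.array([.574,.343])
for t,zt in(('navy_spool',.05),('tape_measure',.062)):
  for m in masks_of(p,t)[:2]:
    ys,xs=np.nonzero(m['mask'])
    for z in(.004,.014,zt):
        q=np.array([at(p,(u,v),z)[:2] for u,v in zip(xs,ys)])-c;x=q@[np.cos(a),np.sin(a)];y=q@[-np.sin(a),np.cos(a)]
        print(t,round(m['score'],2),z,'x',x.min().round(4),x.max().round(4),'y',y.min().round(4),y.max().round(4))
print('cam in tray',(p['T'][:2,3]-c))
p=cam('top')
for t in('navy_spool','tape_measure','red_spool','white_spool','case_cover'):
  for m in masks_of(p,t)[:2]:print(t,m['score'],np.round(m['bbox'],1),p['color'][m['mask']].mean(0).astype(int))
E
```

```text
sewing_tray 0.81 [215  20 359 173] c [0.5738 0.342 ] size [0.1647 0.1507] ang 82.7 mean [0.5765 0.3508] [124 121 118]
navy_spool 0.56 [304  87 341 116] c [0.6101 0.3378] size [0.0285 0.0347] ang 86.0 mean [0.6105 0.3384] [88 78 76]
tape_measure 0.78 [241  68 277 141] c [0.5449 0.3433] size [0.0677 0.0322] ang 82.7 mean [0.5448 0.3413] [170 148  88]
red_spool 0.97 [141 209 175 246] c [0.4073 0.2183] size [0.0525 0.0272] ang 40.3 mean [0.4069 0.2188] [94 62 59]
40.75 [0.5344 0.27   0.2005] 0.5201450419538304
navy_spool 0.65 0.004 x 0.0252 0.0663 y -0.0179 0.0143
navy_spool 0.65 0.014 x 0.0236 0.0635 y -0.0172 0.0141
navy_spool 0.65 0.05 x 0.0177 0.0532 y -0.0145 0.0134
tape_measure 0.58 0.004 x -0.0484 -0.0094 y -0.045 0.0345
tape_measure 0.58 0.014 x -0.0479 -0.01 y -0.0434 0.0337
tape_measure 0.58 0.062 x -0.0453 -0.013 y -0.036 0.0298
cam in tray [-0.02893525  0.0111833 ]
navy_spool 0.67 [341.5 238.1 358.3 251.8] [71 94 87]
tape_measure 0.53 [150.5 167.5 163.6 179.9] [134 111  60]
tape_measure 0.24 [131.9 133.3 182.1 194.9] [118 115 117]
case_cover 0.93 [339.9 133.4 404.5 196.5] [ 85 104 146]
```

```bash
python3 -c "
from h import *
print(workorder.finish_job())"
```

```text
the job is handed in; nothing more can be done
None
```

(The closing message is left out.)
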